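# Flip the hex key and tighten the cup rail's grub screw

## Robot

A 6-joint arm with a two-finger parallel gripper is mounted at the origin on the work surface. World frame = base frame: x ahead of the robot, y to its left, z up, the work surface at z = 0. Lengths are in m, angles in rad, forces in N, time in s.
With the tool pointing down it reaches from about 0.4 to 0.825 m from the base axis. Payload 7 kg.
Tool frame: the origin (TCP) lies between the finger pads; the fingertips stand 22 mm ahead of it and the grasp point (between the pads) lies 3 mm ahead of it; z points along the fingers, y is the direction in which the jaws open and shut (so a half turn about z gives the same grasp; the last joint's range is limited). The gripper opens to 88 mm and grips with 3 to 60 N. Pads are 19 mm wide; open, the fingers measure 130 mm over their backs; the gripper's body (78 mm by 193 mm) begins 47 mm behind the grasp point.
Start: joints at [1.627, 0.359, 0.012, 0, -1.224, -0.288], TCP at [0.155, 0.657, 0.249] pointing down, gripper open.
Joint ranges: [-3.07, 3.07], [-1.43, 2.12], [-1.02, 1.25], [-3.03, 1.67], [-3.05, -0], [-3.03, 3.03]. Speed limits (rad/s): [2.39, 2.39, 3.01, 3.14, 3.14, 3.14].

## Interface

Orientations are given as [roll, pitch, yaw] about the fixed x, y, z axes, in that order (R = Rz(yaw) Ry(pitch) Rx(roll)).
In Python, from station import * gives the robot as it stands. The module is installed in compiled form; this text tells all that it offers.
- The arm moves only by the tool move_arm, never from a script. Its argument "rows" is a list of rows, each an object with "delta_rot": the turn, a rotation vector about the world's x, y, z in degrees, a list of three; "delta_pos": the shift along the world's x, y, z in cm, a list of three; "hand": the finger opening in cm, from 0 to 8.76. A call has exactly 10 rows; each row shifts and turns the commanded pose from where the row before left it; what a row does not reach is not made up. A row lasts 1/10 s, in which the tool goes at most 50 mm and 8.59 degrees, less where a joint would pass 70% of its speed; a pose out of reach is approached as far as the arm can. A call is refused whole if a number of a shift passes 5 or a number of a turn 8.59, either way. A call with a gripper value outside its range is refused whole. The fingers move at their own pace and stop on an object; "force" is the grip in N (left out, the last holds). Time passes only in rows, so rows that do not move let the fingers close, or fill a call up. It gives the time, the measured TCP pose, the force and the opening at its end, in the units of the state.
- get_state(): the state, without advancing time (a new reading comes with each control period).
- grab_frame(name): name is "scene" or "side" or "wrist"; returns the picture (400x640x3 uint8, blue, green, red); there is no depth.
- camera_info(name): a dict with "camera_matrix" (3x3 intrinsics, pixels), "world_from_camera" (4x4, takes a point from camera to world coordinates); the wrist camera has in their place "T_tool_cam" (4x4, takes a point from camera to tool coordinates, whose origin is the TCP and whose axes are the flange's). Camera axes: x right, y down, z forward; pixel columns grow to the right and rows downward; lengths in m; the calibration is good to about 2 mm. A picture is of the moment at which its call begins: read the wrist's pose just before it. camera_info takes no time and is no camera call.
- job_done(): hands the job in, once; it reports no verdict.
The state is a dict: "t": time; "q": joint angles; "qd": joint speeds; "joint_efforts": joint torques, N m; "eef_pos": TCP position; "ee_rot": TCP orientation; "force": force on the tool from outside, world axes, zero at the start; "moment": the same for the moment, N m; "width": finger opening in m.
Only numpy, scipy, OpenCV 4.12 (cv2) and the standard library are available. Lean on these libraries where they do the work, as an engineer would, in place of code of your own. Each camera call takes 0.05 s, during which the arm holds its last target.

## Task

The tube of the cup rail still slips in one of its feet: the grub screw on top of that foot has only been spun in finger-tight, and the hex key was left standing in it on its long arm. Pull the key out, flip it over and put its short arm fully home in the screw, then use the long arm as the lever to tighten the screw clockwise (seen from above) by at least a sixth of a turn, 60 degrees. Then let go and leave the key sitting in the screw on its short arm, ready for a check once the cups are on, and do not disturb the cups or the spoon.

Things in the scene. Friction and masses are not known exactly. Their poses are not given: they have to be found in the camera images.
- socket (a point): centre of the floor of the grub screw's hex socket, on its axis, 62 mm above the table, 30 mm below the boss's mouth. z is up; x points to one corner of the hexagon: the key fits whenever the plane of its L stands at a multiple of 60 degrees to x (6 degrees either way). The axes turn with the screw. The socket is 16 mm deep, with 7 mm of plain 18 mm bore above it, then the countersink.
- screw (a joint): angle of the grub screw in rad: 0 at the start, growing as it is tightened (clockwise seen from above), hard stop at 1.75. Stiff all the way: about 0.9 N m to turn it (6 to 7 N on the long arm 140 mm from the bend); it stays where it is left and does not rise or sink. The key has about 7 degrees of play in it either way.
- key_grip (a point): centre line of the key's long arm, 70 mm from the bend, 110 mm from the tip, near the centre of mass. Axes of the key: z along the long arm from its tip to the bend, x from the bend along the short arm to its tip; a pair of flats faces +y and -y, so it is gripped across y (14 mm). At the start the long arm stands in the screw, the short arm on top, leaning about 5 degrees towards the short arm.
- key_bend (a point): crossing of the centre lines of the key's two arms, at the bend; axes as key_grip
- key_long_tip (a point): centre of the end face of the key's long arm; axes as key_grip
- key_short_tip (a point): centre of the end face of the key's short arm; axes as key_grip. With the short arm fully home this point is at the socket point.
- rail: the cup rail, fixed to the table: a level steel tube, 42 mm across, its axis 34 mm above the table, in two cast clamp feet. Origin: on the table under the screw, at the centre of the foot that holds the key; the tube runs along y from y = +70 mm to y = -375 mm, the other foot (its screw already tight, its boss also 92 mm high) at y = -300 mm.
- mug: white tasting mug, 78 mm wide, 80 mm high, loose; origin at the centre of its underside; leave alone
- bowl: white tasting bowl, 104 mm wide, 60 mm high, loose; origin at the centre of its underside; leave alone
- spoon: steel tasting spoon with a wooden handle, 170 mm long, lying on the table, loose; leave alone
- key: the L-shaped hex key: black steel, hexagonal bar 14 mm across flats, 0.31 kg (20 % either way). Long arm 180 mm, short arm 60 mm from tip to the crossing of the centre lines (188 and 68 mm over all). Origin at the long arm's tip, axes as key_grip. Home on its short arm, the long arm lies level 122 mm above the table; let go, it droops about 5 degrees.
- mouth (a point): centre of the mouth of the round boss (44 mm across) that holds the screw, on top of one foot of the cup rail, 92 mm above the table, straight above the socket. It is countersunk: 31 mm wide at the top, narrowing to 18 mm in 7 mm. z is up.
Things that resemble listed ones, but are neither listed nor needed, are in the scene too. What is shaped like the key but purple is not meant.

How it is judged:
On the way:
1. the key is flipped: its short arm is home in the socket and the screw has not been turned yet (distance between key_short_tip and socket below 0.008 m and value of joint screw below 0.25 rad), for 0.2 s.
At the end, for the whole second after the job is handed in: The screw has been tightened by at least 60 degrees (1.047 rad), the key sits in it on its short arm, the tip within 8 mm of the socket's floor, at rest and let go (value of joint screw above 1.047 rad and distance between key_short_tip and socket below 0.008 m and linear speed of key below 0.02 m/s and angular speed of key below 0.15 rad/s); the robot touches nothing.
It fails at once if the screw was tightened with the long arm in the socket (value of joint screw above 0.25 rad and distance between key_long_tip and socket below 0.03 m).
It fails at once if the mug was disturbed (distance of mug from where it was at the start of the episode above 0.02 m).
It fails at once if the bowl was disturbed (distance of bowl from where it was at the start of the episode above 0.02 m).
It fails at once if the spoon was disturbed (distance of spoon from where it was at the start of the episode above 0.02 m).
It also fails if it takes over 54 s, if anything falls off the work surface, if the arm or the gripper's body presses on something with over 40 N, if the wrist force passes 120 N, or if a joint passes its speed limit or range.

## Working session

There is one attempt and no reset: what is moved stays moved. The work goes in short steps, Python scripts to look and compute and a tool call to move; the robot and the scene stay as the last step left them, time stands still between calls to the robot, and variables do not carry over. Pictures are saved under pics/ and viewed, and the job is handed in when it is done.

Besides the shell and the picture viewer there is one more tool, called after "Call:" in YAML: its name, and indented under it one key for each argument. move_arm: Moves the arm, as the interface text tells. Its arguments: {"type":"object","properties":{"rows":{"type":"array"},"force":{"type":"number"}},"required":["rows"]}

```bash
mkdir -p pics; python3 - <<'E'
from station import *
import cv2,numpy as np
np.set_printoptions(precision=4,suppress=True)
print(get_state())
for n in ["scene","side","wrist"]:
    print(n,camera_info(n))
    cv2.imwrite(f"pics/{n}0.png",grab_frame(n))
E
```

```text
{'t': 0.0, 'q': array([ 1.6271,  0.3594,  0.0111, -0.0004, -1.2241, -0.2881]), 'qd': array([ 0.0014,  0.001 ,  0.0003,  0.001 , -0.0004,  0.0002]), 'joint_efforts': array([  0.0011, -58.2713,  29.3059,   6.9973,   0.0069,  -0.0002]), 'eef_pos': array([0.155 , 0.6565, 0.2476]), 'ee_rot': array([ 3.1399, -0.0001, -0.2319]), 'force': array([-0.3541,  0.0763, -0.0455]), 'moment': array([-0.0128,  0.0013, -0.0052]), 'width': 0.08720884511339938}
scene {'camera_matrix': array([[380.7302,   0.    , 323.6576],
       [  0.    , 380.7302, 195.5928],
       [  0.    ,   0.    ,   1.    ]]), 'world_from_camera': array([[-0.2825,  0.8045, -0.5225,  1.0361],
       [ 0.9593,  0.2352, -0.1565,  0.1649],
       [-0.0031, -0.5454, -0.8382,  1.0142],
       [ 0.    ,  0.    ,  0.    ,  1.    ]])}
side {'camera_matrix': array([[467.6687,   0.    , 318.1872],
       [  0.    , 467.6687, 202.8611],
       [  0.    ,   0.    ,   1.    ]]), 'world_from_camera': array([[ 0.7443, -0.5188,  0.4204, -0.0605],
       [-0.6676, -0.5624,  0.4879, -0.616 ],
       [-0.0167, -0.6439, -0.7649,  1.1754],
       [ 0.    ,  0.    ,  0.    ,  1.    ]])}
wrist {'camera_matrix': array([[293.6955,   0.    , 319.5687],
       [  0.    , 293.6955, 202.3018],
       [  0.    ,   0.    ,   1.    ]]), 'T_tool_cam': array([[ 0.0002, -0.9511, -0.309 ,  0.0835],
       [ 1.    ,  0.0007, -0.0015,  0.0001],
       [ 0.0016, -0.309 ,  0.9511, -0.1359],
       [ 0.    ,  0.    ,  0.    ,  1.    ]])}
```

View pics/scene0.png

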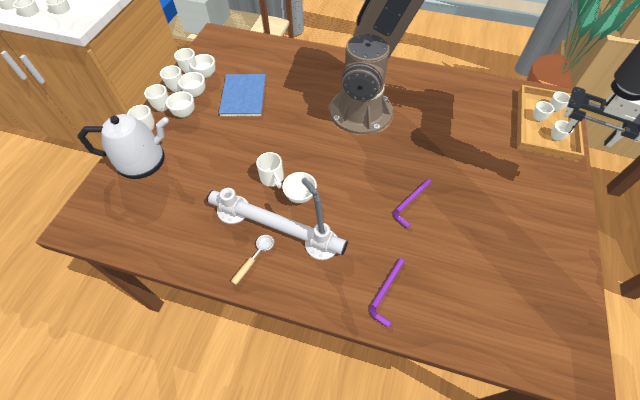

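View pics/side0.png

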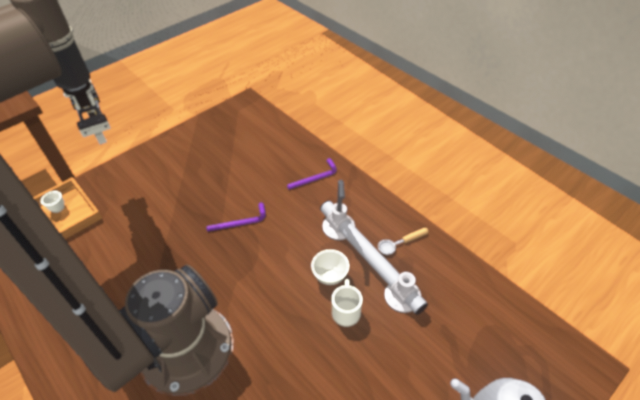

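View pics/wrist0.png

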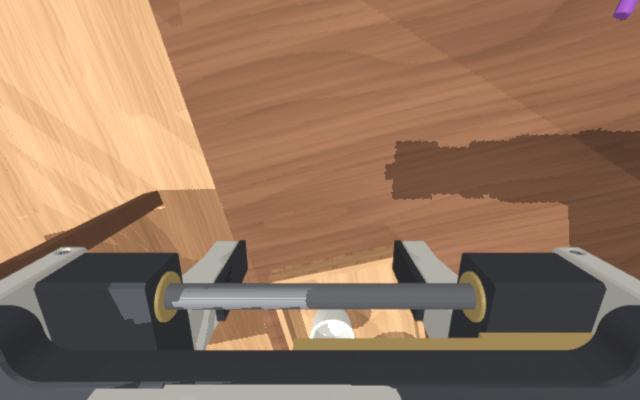

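Candidates shaped like the key: grey-black one standing in the boss (scene 315,210; side 341,200), and two purple ones lying on the table (scene 410,205 and 387,290). The dark one in the foot fits the description. I'll confirm it in an enlarged crop.

```bash
python3 - <<'E'
import cv2,numpy as np
a=cv2.imread("pics/scene0.png")[165:270,195:360]; b=cv2.imread("pics/side0.png")[165:320,290:440]
cv2.imwrite("pics/sc_crop.png",cv2.resize(a,None,fx=4.8,fy=4.8,interpolation=cv2.INTER_CUBIC))
cv2.imwrite("pics/si_crop.png",cv2.resize(b,None,fx=3.8,fy=3.8,interpolation=cv2.INTER_CUBIC))
E
```

```text
(no output)
```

View pics/sc_crop.png

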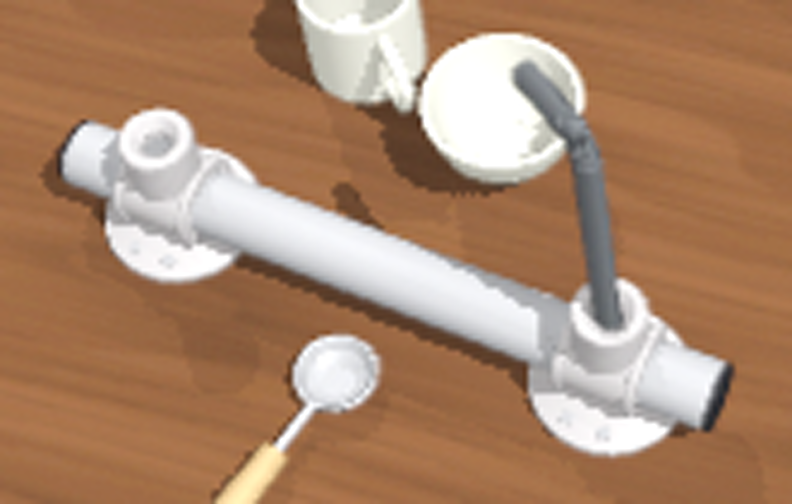

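View pics/si_crop.png

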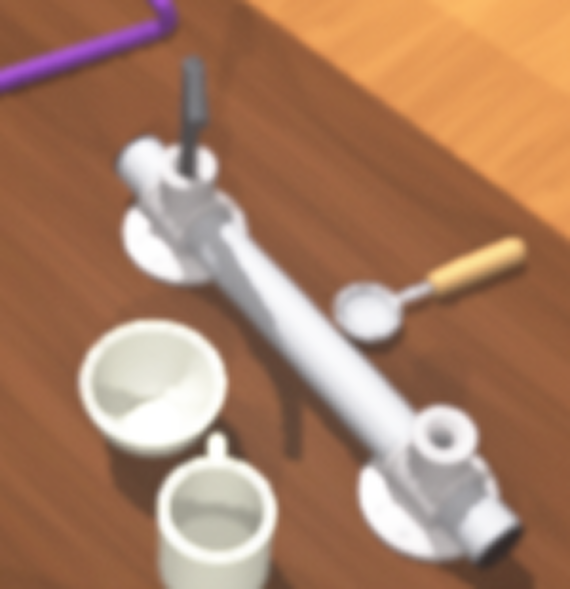

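```bash
cat > h.py <<'E'
from station import *
import cv2,numpy as np
np.set_printoptions(precision=4,suppress=True)
from scipy.spatial.transform import Rotation as Ro
def ray(n,px,st=None):
    c=camera_info(n);K=c["camera_matrix"]
    if n=="wrist":
        T=np.eye(4);T[:3,:3]=Ro.from_euler('xyz',st["ee_rot"]).as_matrix();T[:3,3]=st["eef_pos"];W=T@c["T_tool_cam"]
    else: W=c["world_from_camera"]
    d=W[:3,:3]@np.linalg.solve(K,[px[0],px[1],1.]);return W[:3,3],d/np.linalg.norm(d)
def plane(n,px,z,st=None):
    o,d=ray(n,px,st);return o+d*(z-o[2])/d[2]
def tri(rs):
    A=np.zeros((3,3));b=np.zeros(3)
    for o,d in rs:
        P=np.eye(3)-np.outer(d,d);A+=P;b+=P@o
    p=np.linalg.solve(A,b)
    return p,[np.linalg.norm((np.eye(3)-np.outer(d,d))@(p-o)) for o,d in rs]
def proj(n,p,st=None):
    c=camera_info(n);K=c["camera_matrix"]
    if n=="wrist":
        T=np.eye(4);T[:3,:3]=Ro.from_euler('xyz',st["ee_rot"]).as_matrix();T[:3,3]=st["eef_pos"];W=T@c["T_tool_cam"]
    else: W=c["world_from_camera"]
    q=K@(W[:3,:3].T@(np.asarray(p)-W[:3,3]));return q[:2]/q[2]
E
python3 - <<'E'
from h import *
f=lambda n,x,y:(195+x/4.8,165+y/4.8) if n=="scene" else (290+x/3.8,165+y/3.8)
for nm,s,d in [("mouth",(607,310),(189,167)),("other",(157,138),(442,434))]:
    a=plane("scene",f("scene",*s),.092);b=plane("side",f("side",*d),.092);print(nm,a,b,tri([ray("scene",f("scene",*s)),ray("side",f("side",*d))]))
print("bend",tri([ray("scene",f("scene",585,135)),ray("side",f("side",187,122))]))
print("stip",tri([ray("scene",f("scene",525,72)),ray("side",f("side",193,62))]))
for n,p in [("bowl",(503,95)),("mug",(360,5)),("spoon",(337,372))]:
    print(n,plane("scene",f("scene",*p),.06 if n=="bowl" else .08 if n=="mug" else 0))
for n,p in [("bowl",(153,383)),("mug",(217,510)),("spoon",(367,312)),("spend",(515,248))]:
    print(n,plane("side",f("side",*p),.06 if n=="bowl" else .08 if n=="mug" else 0))
E
```

```text
mouth [0.5692 0.0182 0.092 ] [0.5666 0.0136 0.092 ] (array([0.5681, 0.0167, 0.0884]), [np.float64(0.001133860340441334), np.float64(0.0011338603404412975)])
other [ 0.5333 -0.2764  0.092 ] [ 0.5302 -0.2806  0.092 ] (array([ 0.5317, -0.2788,  0.0883]), [np.float64(0.0008070109897430492), np.float64(0.0008070109897431486)])
bend (array([ 0.5298, -0.0112,  0.199 ]), [np.float64(0.006375615811690365), np.float64(0.006375615811690253)])
stip (array([ 0.5357, -0.0271,  0.2663]), [np.float64(0.006392642544269372), np.float64(0.006392642544269396)])
bowl [ 0.4241 -0.0942  0.06  ]
mug [ 0.3959 -0.1992  0.08  ]
spoon [ 0.6102 -0.1431  0.    ]
bowl [ 0.4237 -0.0989  0.06  ]
mug [ 0.3779 -0.2128  0.08  ]
spoon [ 0.621  -0.1376  0.    ]
spend [ 0.757  -0.1762  0.    ]
```

```bash
python3 - <<'E'
from h import *
f=lambda n,x,y:(195+x/4.8,165+y/4.8) if n=="scene" else (290+x/3.8,165+y/3.8)
g=lambda n,p:(np.array(p)-(195,165))*4.8 if n=="scene" else (np.array(p)-(290,165))*3.8
b=plane("scene",f("scene",585,135),.241)
print("bend",b, g("side",proj("side",b)))
for z in (.23,.24,.25,.26):
    t=plane("scene",f("scene",525,72),z); print(z,t,np.linalg.norm(t-b),g("side",proj("side",t)))
E
```

```text
bend [0.5519 0.0026 0.241 ] [188.6015  54.6701]
0.23 [ 0.5159 -0.0416  0.23  ] 0.05806426164874356 [194.5588 124.8561]
0.24 [ 0.5225 -0.0389  0.24  ] 0.05090984464172865 [199.1209 108.5484]
0.25 [ 0.5292 -0.0363  0.25  ] 0.04597875111748333 [203.7094  92.1465]
0.26 [ 0.5358 -0.0337  0.26  ] 0.044024519298333356 [208.3244  75.6497]
```

The crop confirms it: the dark key stands in the boss (crop 607,310), with its short arm pointing over the bowl (tip at crop 525,72). I'll start moving towards it and record joint data to fit the kinematics.

Call:
move_arm:
  rows:
    - {"delta_pos": [3.5,-3,0.8],"delta_rot": [0,0,-8.4],"hand": 8.7}
    - {"delta_pos": [3.5,-3,0.8],"delta_rot": [0,0,-8.4],"hand": 8.7}
    - {"delta_pos": [3.5,-3,0.8],"delta_rot": [0,0,-8.4],"hand": 8.7}
    - {"delta_pos": [3.5,-3,0.8],"delta_rot": [0,0,-8.4],"hand": 8.7}
    - {"delta_pos": [3.5,-3,0.8],"delta_rot": [0,0,-8.4],"hand": 8.7}
    - {"delta_pos": [3.5,-3,0.8],"delta_rot": [0,0,-8.4],"hand": 8.7}
    - {"delta_pos": [3.5,-3,0.8],"delta_rot": [0,0,-8.4],"hand": 8.7}
    - {"delta_pos": [3.5,-3,0.8],"delta_rot": [0,0,-8.4],"hand": 8.7}
    - {"delta_pos": [3.5,-3,0.8],"delta_rot": [0,0,-8.4],"hand": 8.7}
    - {"delta_pos": [3.5,-3,0.8],"delta_rot": [0,0,-8.4],"hand": 8.7}
  force: 60

```text
t: 1.15
eef_pos: [0.5061, 0.3554, 0.3288]
ee_rot: [3.141, 0.0, -1.704]
force: [0.7, 0.4, -0.3]
width: 0.0871
```

```bash
cat > log.py <<'E'
from h import *
import json
def log():
    s=get_state();
    with open("log.jsonl","a") as f:f.write(json.dumps(dict(q=list(map(float,s["q"])),p=list(map(float,s["eef_pos"])),r=list(map(float,s["ee_rot"]))))+"\n")
    return s
E
python3 - <<'E'
from log import *
open("log.jsonl","w").write(json.dumps(dict(q=[ 1.6271,  0.3594,  0.0111, -0.0004, -1.2241, -0.2881],p=[0.155 , 0.6565, 0.2476],r=[ 3.1399, -0.0001, -0.2319]))+"\n")
s=log();print(s)
E
```

```text
{'t': 1.15, 'q': array([ 0.9275,  0.2269,  0.0093, -0.0001, -1.3533, -1.0604]), 'qd': array([-0.7862,  0.1467,  0.3598,  0.0022, -0.2154, -0.6746]), 'joint_efforts': array([  4.1828, -51.7304,  28.504 ,   7.1462,   0.1495,   1.1212]), 'eef_pos': array([0.5061, 0.3554, 0.3288]), 'ee_rot': array([ 3.1414,  0.    , -1.7038]), 'force': array([ 0.6597,  0.4115, -0.2934]), 'moment': array([ 0.2245, -0.1601, -0.0407]), 'width': 0.08712839461455966}
```

Call:
move_arm:
  rows:
    - {"delta_pos": [1.7,-1.6,0.4],"delta_rot": [0,0,-8],"hand": 8.7}
    - {"delta_pos": [1.7,-1.6,0.4],"delta_rot": [0,0,-8],"hand": 8.7}
    - {"delta_pos": [1.7,-1.6,0.4],"delta_rot": [0,0,-8],"hand": 8.7}
    - {"delta_pos": [1.7,-1.6,0.4],"delta_rot": [0,0,-8],"hand": 8.7}
    - {"delta_pos": [1.7,-1.6,0.4],"delta_rot": [-6.5,5.5,0],"hand": 8.7}
    - {"delta_pos": [1.7,-1.6,0.4],"delta_rot": [-6.5,5.5,0],"hand": 8.7}
    - {"delta_pos": [1.7,-1.6,0.4],"delta_rot": [-6.5,5.5,0],"hand": 8.7}
    - {"delta_pos": [1.7,-1.6,0.4],"delta_rot": [-6.5,5.5,0],"hand": 8.7}
    - {"delta_pos": [0,0,0],"delta_rot": [0,0,0],"hand": 8.7}
    - {"delta_pos": [0,0,0],"delta_rot": [0,0,0],"hand": 8.7}

```text
t: 2.15
eef_pos: [0.6421, 0.2294, 0.3547]
ee_rot: [3.128, -0.603, -2.252]
force: [0.1, -0.2, 1.0]
width: 0.0869
```

```bash
python3 - <<'E'
from log import *
s=log();print(s["t"],s["q"],s["eef_pos"],s["ee_rot"])
print(Ro.from_euler('xyz',s["ee_rot"]).as_matrix())
cv2.imwrite("pics/w1.png",grab_frame("wrist"))
E
```

```text
2.15 [ 0.6826  0.6787  0.5893  0.1175 -2.0734 -1.3431] [0.6421 0.2294 0.3547] [ 3.1276 -0.6025 -2.2521]
[[-0.5189 -0.7717 -0.3677]
 [-0.6399  0.6359 -0.4314]
 [ 0.5667  0.0115 -0.8238]]
```

View pics/w1.png

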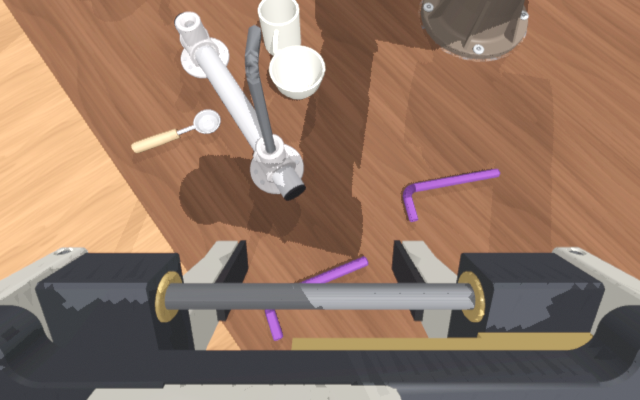

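The wrist picture shows the key at about (265,100), with its bend near (253,70), tip near (253,32) and the boss mouth near (270,150). I'll enlarge it to measure.

```bash
python3 - <<'E'
import cv2
a=cv2.imread("pics/w1.png")[10:210,170:340]
cv2.imwrite("pics/w1c.png",cv2.resize(a,None,fx=3,fy=3,interpolation=cv2.INTER_CUBIC)[:600])
E
```

```text
(no output)
```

View pics/w1c.png

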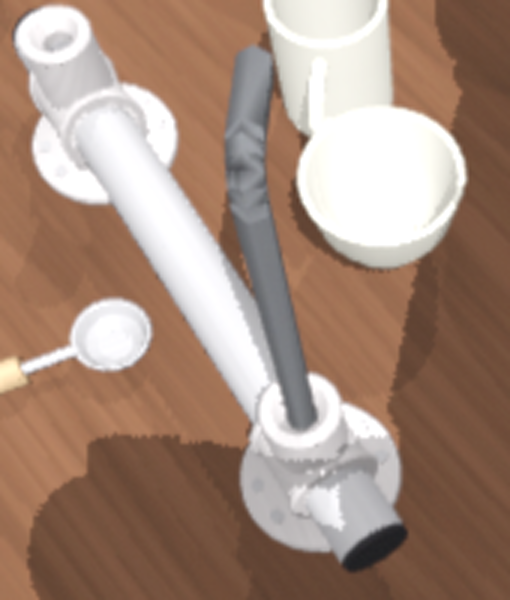

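```bash
python3 - <<'E'
from h import *
s=get_state()
f=lambda x,y:(170+x/3,10+y/3)
F=lambda x,y:(195+x/4.8,165+y/4.8)
S=lambda x,y:(290+x/3.8,165+y/3.8)
print("mouth",plane("wrist",f(300,416),.092,s)); 
print(tri([ray("wrist",f(300,416),s),ray("scene",F(607,310)),ray("side",S(189,167))]))
print("other",tri([ray("wrist",f(60,37),s),ray("scene",F(157,138)),ray("side",S(442,434))]))
b=tri([ray("wrist",f(241,172),s),ray("scene",F(585,135)),ray("side",S(192,66))]);print("bend",b, plane("wrist",f(241,172),.241,s))
t=tri([ray("wrist",f(256,50),s),ray("scene",F(523,70)),ray("side",S(188,118))]);print("tip",t,plane("wrist",f(256,50),.236,s))
d=t[0]-b[0];print(np.linalg.norm(d),np.degrees(np.arctan2(d[1],d[0])))
E
```

```text
mouth [0.5695 0.0228 0.092 ]
(array([0.5683, 0.0179, 0.0866]), [np.float64(0.0019179650261592271), np.float64(0.0016985648843389951), np.float64(0.0018272778142489586)])
other (array([ 0.5309, -0.2786,  0.0877]), [np.float64(0.0015947266671252388), np.float64(0.0001636774673847359), np.float64(0.0016736603908621653)])
bend (array([ 0.5501, -0.0013,  0.2356]), [np.float64(0.0019423592158491914), np.float64(0.0031910593234539433), np.float64(0.0018155732024111974)]) [0.553  0.0014 0.241 ]
tip (array([ 0.515 , -0.041 ,  0.2376]), [np.float64(0.00313175649838634), np.float64(0.004223972871904613), np.float64(0.003674952102493372)]) [ 0.5123 -0.0468  0.236 ]
0.05301591477796231 -131.50294399556844
```

```bash
cat > kin.py <<'E'
import json,numpy as np
from scipy.spatial.transform import Rotation as Ro
from scipy.optimize import least_squares
A=lambda ax,t:Ro.from_euler(ax,t).as_matrix()
M0=np.array([[0,0,1.],[0,-1,0],[1,0,0]]) # tool axes in last link (tool z=x)
def fk(q,P,s4,s6):
    d1,a1,L1,a2,L2,L6=P
    R=A('z',q[0]);p=R@[a1,0,d1];R=R@A('y',q[1]);p=p+R@[0,0,L1];R=R@A('y',-q[2]);p=p+R@[L2,0,a2];w=p
    R=R@A('x',s4*q[3])@A('y',-q[4])@A('x',s6*q[5]);return p+R@[L6,0,0],R,w,
E
python3 - <<'E'
from kin import *
D=[json.loads(l) for l in open("log.jsonl")]
for s4 in(1,-1):
  for s6 in (1,-1):
    E=[(fk(d["q"],[0]*6,s4,s6)[1]).T@Ro.from_euler('xyz',d["r"]).as_matrix() for d in D]
    print(s4,s6,[np.round(e,2).tolist() for e in E],max(np.abs(E[0]-E[2]).max(),np.abs(E[0]-E[1]).max()))
E
```

```text
1 1 [[[0.0, -0.0, 1.0], [-0.84, 0.55, 0.0], [-0.55, -0.84, 0.0]], [[0.0, -0.0, 1.0], [0.52, 0.85, 0.0], [-0.85, 0.52, 0.0]], [[-0.03, 0.2, 0.98], [0.94, 0.33, -0.03], [-0.33, 0.92, -0.2]]] 1.7811576825783773
1 -1 [[[0.0, -0.0, 1.0], [-1.0, 0.0, 0.0], [-0.0, -1.0, -0.0]], [[0.0, -0.0, 1.0], [-1.0, 0.0, 0.0], [-0.0, -1.0, -0.0]], [[-0.03, 0.2, 0.98], [-0.99, 0.11, -0.06], [-0.12, -0.97, 0.2]]] 0.20164969596083882
-1 1 [[[-0.0, -0.0, 1.0], [-0.84, 0.54, 0.0], [-0.54, -0.84, -0.0]], [[0.0, 0.0, 1.0], [0.52, 0.85, -0.0], [-0.85, 0.52, 0.0]], [[0.0, -0.0, 1.0], [0.9, 0.44, -0.0], [-0.44, 0.9, 0.0]]] 1.7366305954647328
-1 -1 [[[-0.0, -0.0, 1.0], [-1.0, -0.0, -0.0], [0.0, -1.0, -0.0]], [[0.0, 0.0, 1.0], [-1.0, 0.0, 0.0], [0.0, -1.0, 0.0]], [[0.0, -0.0, 1.0], [-1.0, -0.0, 0.0], [0.0, -1.0, -0.0]]] 4.821929499339626e-05
```

```bash
cat >> kin.py <<'E'
def fit():
    D=[json.loads(l) for l in open("log.jsonl")]
    rows=[];b=[]
    for d in D:
        q=d["q"];cols=[fk(q,np.eye(6)[i],-1,-1)[0] for i in range(6)];rows.append(np.array(cols).T);b+=d["p"]
    M=np.vstack(rows);P,_,_,sv=np.linalg.lstsq(M,np.array(b),rcond=None)
    return P,sv,np.abs(M@P-b).max()
M1=np.array([[0,0,1.],[-1,0,0],[0,-1,0]])
LO=[-3.07,-1.43,-1.02,-3.03,-3.05,-3.03];HI=[3.07,2.12,1.25,1.67,0,3.03]
def ik(p,R,q0,P):
    f=lambda q:np.r_[(fk(q,P,-1,-1)[0]-p)*5,Ro.from_matrix((fk(q,P,-1,-1)[1]@M1).T@R).as_rotvec()]
    r=least_squares(f,np.clip(q0,np.array(LO)+1e-3,np.array(HI)-1e-3),bounds=(LO,HI));return r.x,np.abs(r.fun).max()
E
python3 - <<'E'
from kin import *
print(fit())
E
```

```text
(array([ 2.15851994, -0.35563351,  2.38228618, -1.86328635,  0.84574496,
        2.11650578]), array([3.41435975, 2.46051478, 0.50698761, 0.14652681, 0.0857865 ,
       0.0463541 ]), np.float64(0.19169063117599972))
```

```bash
python3 - <<'E'
import re
s=open("kin.py").read()
s=s.replace("d1,a1,L1,a2,L2,L6=P","d1,a1,L1,a2,L2,L6,yb,yw,zw,zt=P").replace("p=p+R@[L2,0,a2];w=p","p=p+R@[L2,yb,a2];w=p").replace("R=R@A('x',s4*q[3])@A('y',-q[4])@A('x',s6*q[5]);return p+R@[L6,0,0],R,w,","R=R@A('x',s4*q[3]);p=p+R@[0,yw,zw];R=R@A('y',-q[4]);p=p+R@[0,0,zt];R=R@A('x',s6*q[5]);return p+R@[L6,0,0],R,w")
s=s.replace("np.eye(6)[i]","np.eye(10)[i]").replace("range(6)","range(10)")
s=s.replace("M=np.vstack(rows);P,_,_,sv=np.linalg.lstsq(M,np.array(b),rcond=None)","M=np.vstack(rows);b=np.array(b);P0=np.array([.3,0,.4,0,.4,.25,-.1,-.1,0,0]);lam=lamb;P=P0+np.linalg.solve(M.T@M+lam*np.eye(10),M.T@(b-M@P0));sv=0").replace("def fit()","def fit(lamb=1e-6)")
open("kin.py","w").write(s)
E
python3 - <<'E'
from kin import *
np.set_printoptions(precision=4,suppress=True)
for l in(1e-3,1e-5,1e-7):print(fit(l))
E
```

```text
(array([ 0.1847,  0.0181,  0.5528,  0.0503,  0.4651,  0.3201, -0.0938,
       -0.0983, -0.0239, -0.0128]), 0, np.float64(0.0013126408782222487))
(array([ 0.1721,  0.0149,  0.5699,  0.057 ,  0.4646,  0.329 , -0.0938,
       -0.098 , -0.0254, -0.0155]), 0, np.float64(2.6665151047100544e-05))
(array([ 0.1711,  0.0143,  0.5693,  0.0584,  0.4646,  0.3283, -0.0914,
       -0.1004, -0.026 , -0.015 ]), 0, np.float64(1.684045394442779e-05))
```

```bash
cat > plan.py <<'E'
from kin import *
np.set_printoptions(precision=3,suppress=True)
up=np.array([0,0,1.])
def az(a):a=np.radians(a);return np.array([np.cos(a),np.sin(a),0])
def toolR(kx,kz,al):
    al=np.radians(al);z=np.cos(al)*kx-np.sin(al)*kz;x=np.sin(al)*kx+np.cos(al)*kz;return np.c_[x,np.cross(z,x),z]
def key0(a,lean=5):
    l=np.radians(lean);d=az(a);return np.cos(l)*d-np.sin(l)*up,np.cos(l)*up+np.sin(l)*d
E
python3 - <<'E'
from plan import *
q0=json.loads(open("log.jsonl").readlines()[-1])["q"]
S=np.array([.5685,.018,.062])
for P in (fit(1e-3)[0],fit(1e-6)[0]):
  for al in (20,30,40):
    kx,kz=key0(-131);R=toolR(kx,kz,al)
    for nm,g in (("pre",S+kz*.105-.12*R[:,2]),("grip",S+kz*.105),("lift",S+kz*.105+[0,0,.15])):
        q,e=ik(g-.003*R[:,2],R,q0,P);print(al,nm,q,round(e,4))
    for a in (50,-10,-20,-40):
        R=toolR(-up,-az(a),al);g=np.array([S[0],S[1],.122])+az(a)*.075
        q,e=ik(g-.003*R[:,2],R,q0,P);print(al,"fin",a,q,round(e,4))
E
```

```text
20 pre [ 0.584  0.876  0.326  0.289 -2.122 -1.299] 0.0
20 grip [ 0.546  0.77  -0.016  0.294 -1.887 -1.343] 0.0
20 lift [ 0.545  0.628  0.084  0.33  -2.117 -1.26 ] 0.0
20 fin 50 [ 0.313  0.267 -0.398 -0.313 -0.63  -0.783] 0.0
20 fin -10 [ 0.425  0.226 -0.6    0.422 -0.49  -2.519] 0.0
20 fin -20 [ 0.433  0.228 -0.612  0.495 -0.531 -2.757] 0.0
20 fin -40 [ 0.423  0.249 -0.568  0.463 -0.662 -3.03 ] 0.0365
30 pre [ 0.572  0.764  0.273  0.256 -2.008 -1.295] 0.0
30 grip [ 0.536  0.683 -0.049  0.266 -1.767 -1.33 ] 0.0
30 lift [ 0.534  0.555  0.082  0.29  -2.016 -1.254] 0.0
30 fin 50 [ 0.207  0.258 -0.426 -0.631 -0.551 -0.417] 0.0
30 fin -10 [ 0.429  0.17  -0.799  0.944 -0.321 -3.03 ] 0.0437
30 fin -20 [ 0.446  0.188 -0.737  0.786 -0.432 -3.03 ] 0.0803
30 fin -40 [ 0.426  0.232 -0.6    0.526 -0.631 -3.03 ] 0.1762
40 pre [ 0.555  0.647  0.206  0.222 -1.885 -1.286] 0.0
40 grip [ 0.52   0.594 -0.093  0.235 -1.639 -1.313] 0.0
40 lift [ 0.519  0.478  0.066  0.25  -1.906 -1.245] 0.0
40 fin 50 [ 0.062  0.283 -0.453 -1.044 -0.569  0.074] 0.0
40 fin -10 [ 0.411  0.153 -0.812  0.988 -0.29  -3.03 ] 0.19
[... 651 characters left out ...]
 0.537  0.558  0.079  0.287 -2.011 -1.259] 0.0
30 fin 50 [ 0.195  0.253 -0.433 -0.637 -0.555 -0.4  ] 0.0
30 fin -10 [ 0.44   0.159 -0.81   0.935 -0.326 -3.03 ] 0.047
30 fin -20 [ 0.455  0.178 -0.747  0.778 -0.436 -3.03 ] 0.0837
30 fin -40 [ 0.432  0.224 -0.607  0.52  -0.633 -3.03 ] 0.1797
40 pre [ 0.557  0.646  0.201  0.22  -1.882 -1.288] 0.0
40 grip [ 0.523  0.593 -0.099  0.233 -1.635 -1.316] 0.0
40 lift [ 0.522  0.481  0.065  0.247 -1.902 -1.249] 0.0
40 fin 50 [ 0.043  0.278 -0.465 -1.053 -0.577  0.1  ] 0.0
40 fin -10 [ 0.421  0.14  -0.824  0.979 -0.293 -3.03 ] 0.2004
40 fin -20 [ 0.442  0.159 -0.767  0.829 -0.405 -3.03 ] 0.2346
40 fin -40 [ 0.435  0.207 -0.634  0.581 -0.612 -3.03 ] 0.3216
```

```bash
cat >> plan.py <<'E'
from station import get_state
def delta(p,R,s=None):
    s=s or get_state();R0=Ro.from_euler('xyz',s["ee_rot"]).as_matrix()
    print("dpos cm",(np.asarray(p)-s["eef_pos"])*100,"rot deg",np.degrees(Ro.from_matrix(R@R0.T).as_rotvec()))
E
python3 - <<'E'
from plan import *
S=np.array([.5685,.018,.062])
kx,kz=key0(-131);R=toolR(kx,kz,20);print(R)
g=S+kz*.105
for b in (.123,.003): print(g-b*R[:,2]);delta(g-b*R[:,2],R)
E
```

```text
[[-0.277 -0.755 -0.595]
 [-0.319  0.656 -0.684]
 [ 0.906  0.    -0.423]]
[0.636 0.095 0.219]
dpos cm [ -0.603 -13.393 -14.014] rot deg [-23.88   19.512  -1.358]
[0.564 0.013 0.168]
dpos cm [ -7.738 -21.601 -19.086] rot deg [-23.88   19.512  -1.358]
```

Call:
move_arm:
  rows:
    - {"delta_pos": [-0.1,-1.7,-1.5],"delta_rot": [-6,4.9,-0.35],"hand": 8.7}
    - {"delta_pos": [-0.1,-1.7,-1.7],"delta_rot": [-6,4.9,-0.35],"hand": 8.7}
    - {"delta_pos": [-0.1,-1.7,-1.8],"delta_rot": [-6,4.9,-0.35],"hand": 8.7}
    - {"delta_pos": [-0.1,-1.7,-1.8],"delta_rot": [-5.9,4.8,-0.3],"hand": 8.7}
    - {"delta_pos": [-0.1,-1.7,-1.8],"delta_rot": [0,0,0],"hand": 8.7}
    - {"delta_pos": [-0.1,-1.7,-1.8],"delta_rot": [0,0,0],"hand": 8.7}
    - {"delta_pos": [0,-1.6,-1.8],"delta_rot": [0,0,0],"hand": 8.7}
    - {"delta_pos": [0,-1.6,-1.8],"delta_rot": [0,0,0],"hand": 8.7}
    - {"delta_pos": [0,0,0],"delta_rot": [0,0,0],"hand": 8.7}
    - {"delta_pos": [0,0,0],"delta_rot": [0,0,0],"hand": 8.7}

```text
t: 3.2
eef_pos: [0.6351, 0.0949, 0.224]
ee_rot: [-3.136, -1.127, -2.291]
force: [0.1, 0.3, -0.1]
width: 0.0868
```

```bash
python3 - <<'E'
from log import *
from plan import *
s=log();print(s["t"],s["q"],s["eef_pos"],s["ee_rot"],fit())
S=np.array([.5685,.018,.062])
kx,kz=key0(-131);R=toolR(kx,kz,20)
g=S+kz*.105
for b in (.123,.003): delta(g-b*R[:,2],R)
im=grab_frame("wrist");cv2.imwrite("pics/w2.png",im)
from h import proj
for nm,p in (("mouth",S+[0,0,.03]),("arm10",S+kz*.105),("bend",S+kz*.18),("tip",S+kz*.18+kx*.06)): print(nm,proj("wrist",p,s))
E
```

```text
3.2 [ 0.584  0.895  0.339  0.288 -2.109 -1.303] [0.635 0.095 0.224] [-3.136 -1.127 -2.291] (array([ 0.199,  0.   ,  0.602, -0.   ,  0.464,  0.356, -0.   , -0.192,
        0.   , -0.   ]), 0, np.float64(1.8096394811345506e-05))
dpos cm [ 0.049  0.028 -0.54 ] rot deg [-0.215  0.373 -0.043]
dpos cm [-7.086 -8.18  -5.612] rot deg [-0.215  0.373 -0.043]
mouth [318.979 260.751]
arm10 [318.752 205.748]
bend [318.423 130.971]
tip [318.691 103.297]
```

View pics/w2.png

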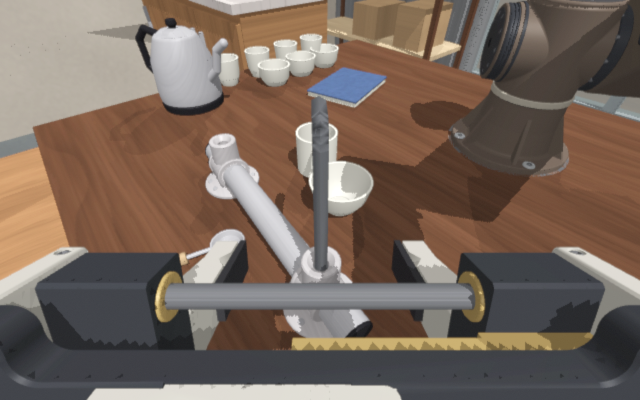

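The key stands at x≈320 in the picture, centred between the fingers, and the short arm lines up with the view direction. I'll go in and close.

Call:
move_arm:
  rows:
    - {"delta_pos": [-1.2,-1.4,-1.0],"delta_rot": [-0.2,0.4,0],"hand": 8.7}
    - {"delta_pos": [-1.2,-1.4,-1.0],"delta_rot": [0,0,0],"hand": 8.7}
    - {"delta_pos": [-1.2,-1.4,-1.0],"delta_rot": [0,0,0],"hand": 8.7}
    - {"delta_pos": [-1.2,-1.4,-0.9],"delta_rot": [0,0,0],"hand": 8.7}
    - {"delta_pos": [-1.2,-1.3,-0.9],"delta_rot": [0,0,0],"hand": 8.7}
    - {"delta_pos": [-1.1,-1.3,-0.8],"delta_rot": [0,0,0],"hand": 8.7}
    - {"delta_pos": [0,0,0],"delta_rot": [0,0,0],"hand": 5}
    - {"delta_pos": [0,0,0],"delta_rot": [0,0,0],"hand": 2.5}
    - {"delta_pos": [0,0,0],"delta_rot": [0,0,0],"hand": 2.2}
    - {"delta_pos": [0,0,0],"delta_rot": [0,0,0],"hand": 2.2}

```text
t: 4.25
eef_pos: [0.5647, 0.0137, 0.1651]
ee_rot: [3.137, -1.138, -2.281]
force: [0.7, 0.3, -0.5]
width: 0.0604
```

```bash
python3 - <<'E'
from log import *
from plan import *
s=log();print(s["t"],s["width"],s["force"],s["moment"])
S=np.array([.5685,.018,.062])
kx,kz=key0(-131);R=toolR(kx,kz,20)
g=S+kz*.105
delta(g-.003*R[:,2],R)
im=grab_frame("wrist");cv2.imwrite("pics/w3.png",im)
E
```

```text
4.25 0.06041953935398022 [ 0.731  0.323 -0.546] [ 2.324 -2.042 -0.053]
dpos cm [-0.045 -0.057  0.277] rot deg [ 0.088 -0.216 -0.075]
```

View pics/w3.png

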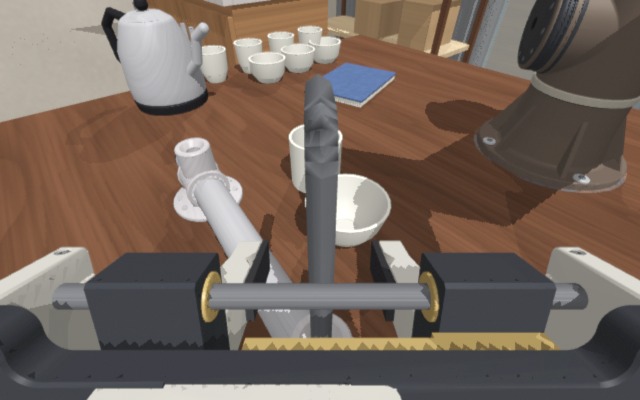

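Call:
move_arm:
  rows:
    - {"delta_pos": [0,0,0],"delta_rot": [0,0,0],"hand": 1.8}
    - {"delta_pos": [0,0,0],"delta_rot": [0,0,0],"hand": 1.8}
    - {"delta_pos": [0,0,0],"delta_rot": [0,0,0],"hand": 1.5}
    - {"delta_pos": [0,0,0],"delta_rot": [0,0,0],"hand": 1.5}
    - {"delta_pos": [0,0,0],"delta_rot": [0,0,0],"hand": 1}
    - {"delta_pos": [0,0,0],"delta_rot": [0,0,0],"hand": 1}
    - {"delta_pos": [0,0,0],"delta_rot": [0,0,0],"hand": 0.5}
    - {"delta_pos": [0,0,0],"delta_rot": [0,0,0],"hand": 0.5}
    - {"delta_pos": [0,0,0],"delta_rot": [0,0,0],"hand": 0.5}
    - {"delta_pos": [0,0,0],"delta_rot": [0,0,0],"hand": 0.5}
  force: 60

```text
t: 5.3
eef_pos: [0.564, 0.0129, 0.1645]
ee_rot: [3.135, -1.14, -2.28]
force: [-0.9, 1.1, 0.0]
width: 0.0131
```

```bash
python3 - <<'E'
from log import *
from plan import *
s=log();print(s["t"],s["width"],s["force"],s["moment"],s["eef_pos"])
im=grab_frame("wrist");cv2.imwrite("pics/w4.png",im)
E
```

```text
5.3 0.013146446573529928 [-0.853  1.11   0.024] [ 2.584 -1.923 -0.329] [0.564 0.013 0.165]
```

View pics/w4.png

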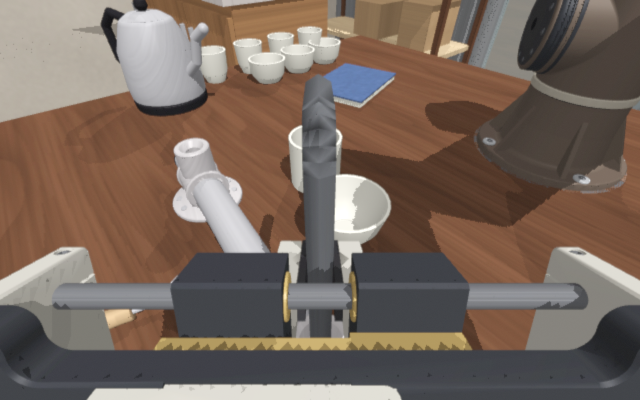

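Call:
move_arm:
  rows:
    - {"delta_pos": [-0.05,-0.05,0.8],"delta_rot": [0,0,0],"hand": 0.5}
    - {"delta_pos": [-0.05,-0.05,0.8],"delta_rot": [0,0,0],"hand": 0.5}
    - {"delta_pos": [-0.05,-0.05,0.9],"delta_rot": [0,0,0],"hand": 0.5}
    - {"delta_pos": [-0.05,-0.05,1.0],"delta_rot": [0,0,0],"hand": 0.5}
    - {"delta_pos": [0,0,1.5],"delta_rot": [0,0,0],"hand": 0.5}
    - {"delta_pos": [0,0,2],"delta_rot": [0,0,0],"hand": 0.5}
    - {"delta_pos": [0,0,2],"delta_rot": [0,0,0],"hand": 0.5}
    - {"delta_pos": [0,0,2],"delta_rot": [0,0,0],"hand": 0.5}
    - {"delta_pos": [0,0,2],"delta_rot": [0,0,0],"hand": 0.5}
    - {"delta_pos": [0,0,0],"delta_rot": [0,0,0],"hand": 0.5}

```text
t: 6.35
eef_pos: [0.5627, 0.011, 0.2981]
ee_rot: [-3.142, -1.135, -2.286]
force: [-0.3, 0.6, -3.3]
width: 0.0133
```

```bash
python3 - <<'E'
from log import *
from plan import *
s=log();print(s["t"],s["width"],s["force"],s["moment"],s["eef_pos"],s["ee_rot"])
for n in ("wrist","scene","side"):
    im=grab_frame(n);cv2.imwrite(f"pics/{n}5.png",im)
a=cv2.imread("pics/scene5.png")[100:270,220:420];cv2.imwrite("pics/scene5c.png",cv2.resize(a,None,fx=3.5,fy=3.5))
E
```

```text
6.35 0.013283639601833007 [-0.331  0.618 -3.335] [ 3.151 -2.768 -0.006] [0.563 0.011 0.298] [-3.142 -1.135 -2.286]
```

View pics/wrist5.png

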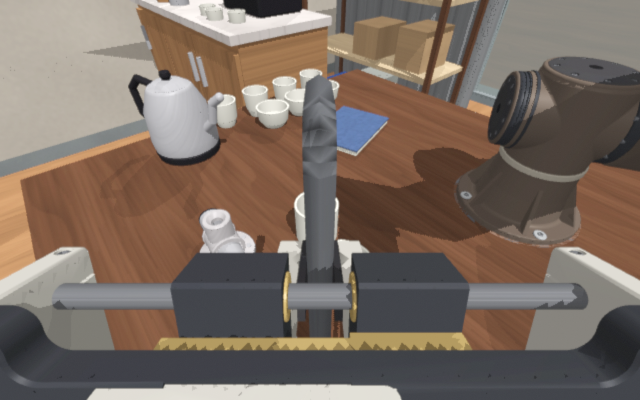

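View pics/scene5c.png

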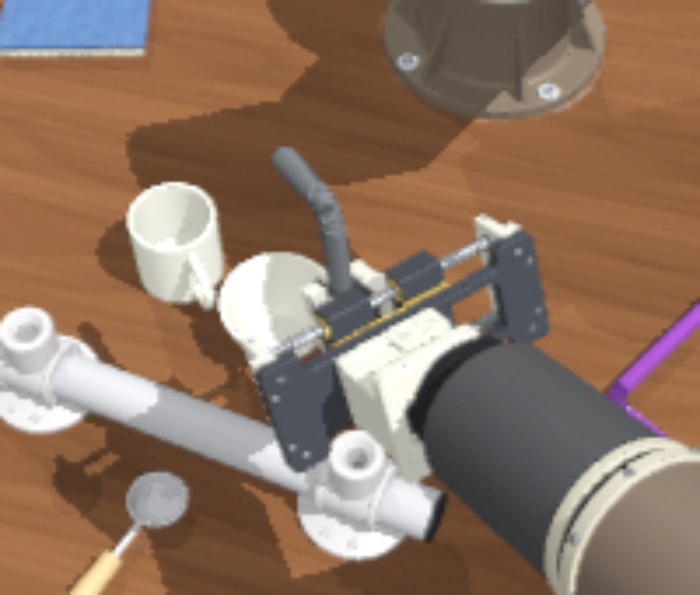

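```bash
python3 - <<'E'
import cv2,numpy as np
a=cv2.imread("pics/scene5.png")[215:245,305:340];b=cv2.imread("pics/side5.png")[185:235,315:370]
a=cv2.resize(a,None,fx=16,fy=16,interpolation=cv2.INTER_CUBIC)[:560];b=cv2.resize(b,None,fx=10,fy=10,interpolation=cv2.INTER_CUBIC)
print(a.shape,b.shape)
cv2.imwrite("pics/s5a.png",a);cv2.imwrite("pics/s5b.png",b)
E
```

```text
(480, 560, 3) (500, 550, 3)
```

View pics/s5a.png

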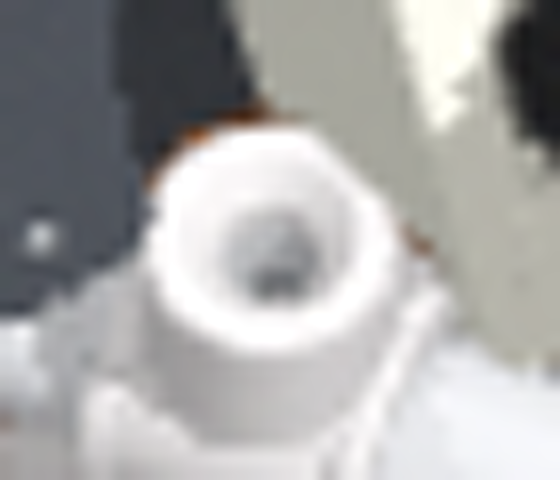

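View pics/s5b.png

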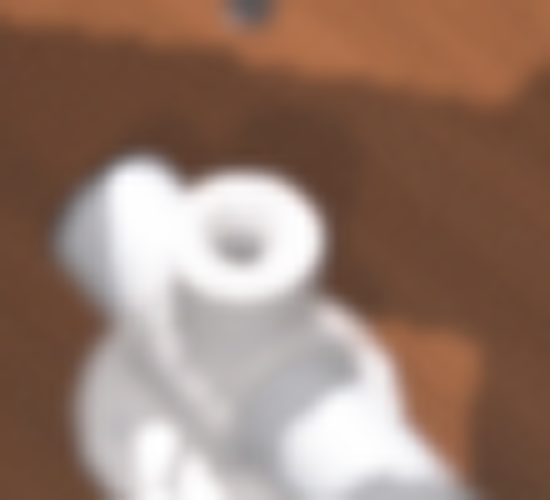

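```bash
python3 - <<'E'
from h import *
print(plane("scene",(321.66,229.4),.092),plane("side",(339.45,208.05),.092),tri([ray("scene",(321.66,229.4)),ray("side",(339.45,208.05))]))
E
```

```text
[0.5685 0.0186 0.092 ] [0.5683 0.0167 0.092 ] (array([0.5685, 0.0179, 0.0911]), [np.float64(0.0007030866239400163), np.float64(0.0007030866239400298)])
```

```bash
cat >> plan.py <<'E'
S=np.array([.5685,.018,.062])
D=[json.loads(l) for l in open("log.jsonl")]
gr=D[5] # grasp state
Rt=Ro.from_euler('xyz',gr["r"]).as_matrix();kx0,kz0=key0(-131,5)
Rk=np.c_[kx0,np.cross(kz0,kx0),kz0]
G_R=Rt.T@Rk                      # key axes in tool
t0=S.copy()
tipT=Rt.T@(t0-np.array(gr["p"])) # long tip in tool
tipT[1]=0                        # jaws centre it
bendT=tipT+G_R@[0,0,.18]; stipT=bendT+G_R@[.06,0,0]
def target(a,stip,tilt=0):
    "tool pose with key short arm down, long arm az a, short tip at stip; tilt raises long tip (deg)"
    h=az(a)*np.cos(np.radians(tilt))+up*np.sin(np.radians(tilt));kz=-h;ky=np.cross(up,-az(a));kx=np.cross(ky,kz)
    K=np.c_[kx,ky,kz];R=K@G_R.T;return np.asarray(stip)-R@stipT,R
E
python3 - <<'E'
from plan import *
print(len(D),gr["p"],"tip in tool before centring",Rt.T@(t0-np.array(gr["p"])),"bend",bendT,"stip",stipT)
print(G_R)
p,R=target(49,S+[0,0,.06+.02]);print(p);delta(p,R)
q,e=ik(p,R,D[-1]["q"],fit()[0]);print(q,e)
E
```

```text
7 [0.5640475124124751, 0.012920120440405587, 0.16452919457154438] tip in tool before centring [-0.096 -0.     0.037] bend [ 0.073  0.    -0.024] stip [0.094 0.    0.033]
[[ 0.337  0.003  0.942]
 [ 0.    -1.     0.003]
 [ 0.942 -0.001 -0.337]]
[0.619 0.076 0.204]
dpos cm [ 5.763  6.525 -8.993] rot deg [ 64.132 -55.79   -0.014]
[ 0.325  0.192 -0.277 -0.237 -0.816 -0.9  ] 2.189618341167497e-09
```

Call:
move_arm:
  rows:
    - {"delta_pos": [0.58,0.65,0],"delta_rot": [6.41,-5.58,0],"hand": 0.5}
    - {"delta_pos": [0.58,0.65,0],"delta_rot": [6.41,-5.58,0],"hand": 0.5}
    - {"delta_pos": [0.58,0.65,0],"delta_rot": [6.41,-5.58,0],"hand": 0.5}
    - {"delta_pos": [0.58,0.65,0],"delta_rot": [6.41,-5.58,0],"hand": 0.5}
    - {"delta_pos": [0.58,0.65,0],"delta_rot": [6.41,-5.58,0],"hand": 0.5}
    - {"delta_pos": [0.58,0.65,-0.8],"delta_rot": [6.41,-5.58,0],"hand": 0.5}
    - {"delta_pos": [0.58,0.65,-0.8],"delta_rot": [6.41,-5.58,0],"hand": 0.5}
    - {"delta_pos": [0.58,0.65,-0.8],"delta_rot": [6.41,-5.58,0],"hand": 0.5}
    - {"delta_pos": [0.58,0.65,-0.8],"delta_rot": [6.41,-5.58,0],"hand": 0.5}
    - {"delta_pos": [0.58,0.65,-0.8],"delta_rot": [6.41,-5.58,0],"hand": 0.5}

```text
t: 7.5
eef_pos: [0.6191, 0.0757, 0.2537]
ee_rot: [-3.141, 0.347, -2.284]
force: [0.5, -0.3, -3.8]
width: 0.0134
```

Call:
move_arm:
  rows:
    - {"delta_pos": [0,0,0],"delta_rot": [0,0,0],"hand": 0.5}
    - {"delta_pos": [0,0,0],"delta_rot": [0,0,0],"hand": 0.5}
    - {"delta_pos": [0,0,-0.5],"delta_rot": [0,0,0],"hand": 0.5}
    - {"delta_pos": [0,0,-0.5],"delta_rot": [0,0,0],"hand": 0.5}
    - {"delta_pos": [0,0,-0.5],"delta_rot": [0,0,0],"hand": 0.5}
    - {"delta_pos": [0,0,-0.5],"delta_rot": [0,0,0],"hand": 0.5}
    - {"delta_pos": [0,0,-0.5],"delta_rot": [0,0,0],"hand": 0.5}
    - {"delta_pos": [0,0,-0.5],"delta_rot": [0,0,0],"hand": 0.5}
    - {"delta_pos": [0,0,0],"delta_rot": [0,0,0],"hand": 0.5}
    - {"delta_pos": [0,0,0],"delta_rot": [0,0,0],"hand": 0.5}

```text
t: 8.5
eef_pos: [0.6201, 0.0759, 0.2245]
ee_rot: [-3.141, 0.343, -2.284]
force: [0.4, 0.0, -3.2]
width: 0.0135
```

```bash
python3 - <<'E'
from log import *
from plan import *
from h import proj
s=log();print(s["t"],s["width"],s["force"],s["moment"],s["eef_pos"],s["ee_rot"],s["q"])
p,R=target(49,S+[0,0,.06]);delta(p,R)
R0=Ro.from_euler('xyz',s["ee_rot"]).as_matrix()
for n in ("wrist","scene","side"):
    im=grab_frame(n);cv2.imwrite(f"pics/{n}6.png",im)
    for nm,x in (("mouth",S+[0,0,.03]),("stip",s["eef_pos"]+R0@stipT),("bend",s["eef_pos"]+R0@bendT),("ltip",s["eef_pos"]+R0@tipT)): print(n,nm,x,proj(n,x,s))
a=cv2.imread("pics/scene6.png")[150:270,260:400];cv2.imwrite("pics/scene6c.png",cv2.resize(a,None,fx=5,fy=5,interpolation=cv2.INTER_CUBIC))
a=cv2.imread("pics/side6.png")[130:250,290:410];cv2.imwrite("pics/side6c.png",cv2.resize(a,None,fx=5,fy=5,interpolation=cv2.INTER_CUBIC))
E
```

```text
8.5 0.013513059340421064 [ 0.387  0.04  -3.172] [-1.044  0.834  0.026] [0.62  0.076 0.225] [-3.141  0.343 -2.284] [ 0.326  0.174 -0.253 -0.227 -0.857 -0.915]
dpos cm [-0.072  0.026 -4.031] rot deg [0.05  0.017 0.043]
wrist mouth [0.569 0.018 0.092] [320.094  58.727]
wrist stip [0.569 0.018 0.162] [318.924  88.848]
wrist bend [0.569 0.018 0.222] [318.731 138.065]
wrist ltip [0.687 0.154 0.222] [318.447 359.837]
scene mouth [0.569 0.018 0.092] [321.464 229.342]
scene stip [0.569 0.018 0.162] [321.067 216.683]
scene bend [0.569 0.018 0.222] [320.874 204.434]
scene ltip [0.687 0.154 0.222] [364.093 262.36 ]
side mouth [0.569 0.018 0.092] [339.195 207.776]
side stip [0.569 0.018 0.162] [339.867 192.198]
side bend [0.569 0.018 0.222] [340.253 177.95 ]
side ltip [0.687 0.154 0.222] [337.575 134.633]
```

View pics/wrist6.png

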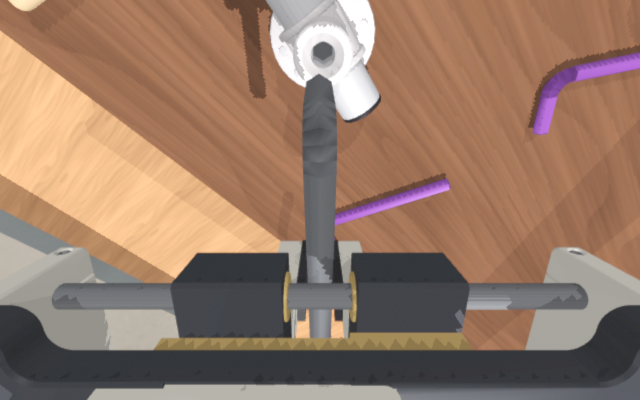

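View pics/scene6c.png

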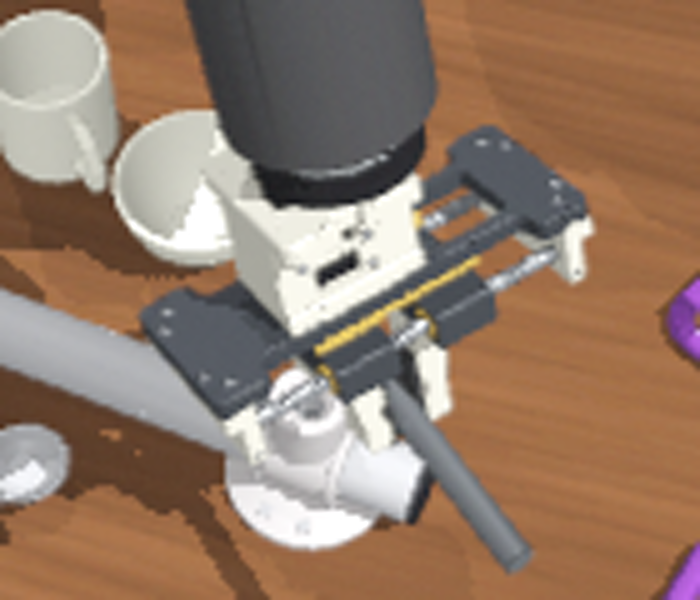

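View pics/side6c.png

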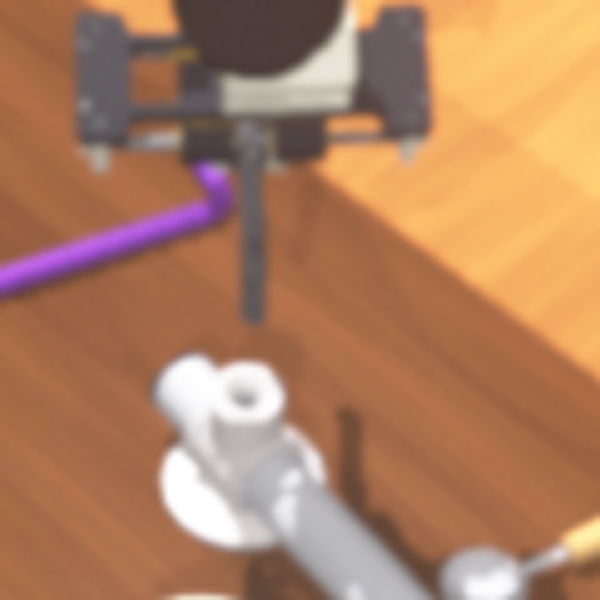

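```bash
python3 - <<'E'
import cv2
a=cv2.imread("pics/wrist6.png")[15:165,255:390];cv2.imwrite("pics/w6c.png",cv2.resize(a,None,fx=4,fy=4,interpolation=cv2.INTER_CUBIC))
a=cv2.imread("pics/wrist6.png")[25:85,290:360];cv2.imwrite("pics/w6d.png",cv2.resize(a,None,fx=9,fy=9,interpolation=cv2.INTER_CUBIC))
E
```

```text
(no output)
```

View pics/w6c.png

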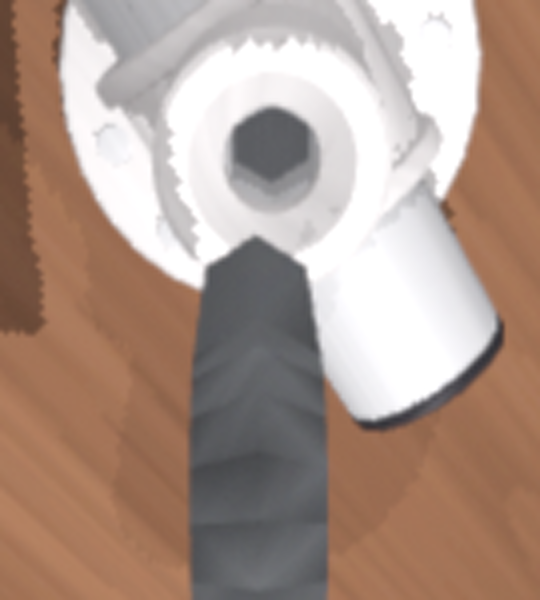

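View pics/w6d.png

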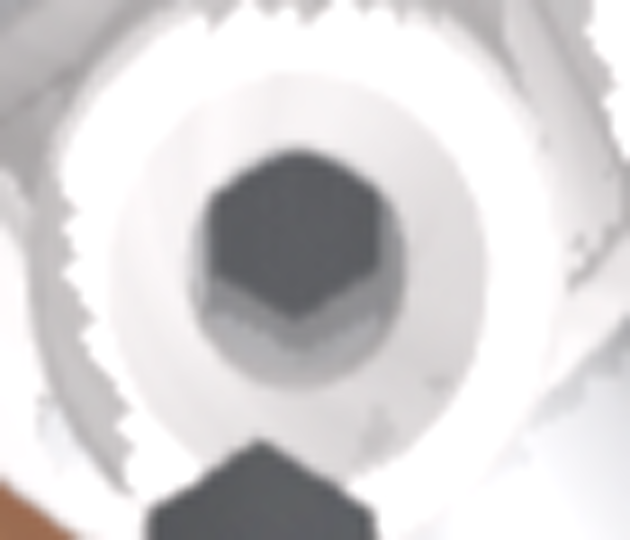

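```bash
python3 - <<'E'
from log import *
from h import *
s=get_state()
m=plane("wrist",(322.7,54.3),.092,s);print("mouth",m)
print("sock floor",plane("wrist",(290+298/9-.5,25+234/9-.5),.062,s))
o,_=ray("wrist",(320,200),s);print(o)
print(tri([ray("wrist",(322.7,54.3),s),ray("scene",(321.66,229.4)),ray("side",(339.45,208.05))]))
l=np.array([np.cos(np.radians(-41)),np.sin(np.radians(-41)),0]);f=np.array([np.cos(np.radians(-131)),np.sin(np.radians(-131)),0])
d=m-[.5685,.018,.092];print("lat right",d@l,"fwd",d@f)
E
```

```text
mouth [0.5655 0.0171 0.092 ]
sock floor [0.5674 0.0196 0.062 ]
[ 0.5374 -0.0186  0.3245]
(array([0.5674, 0.0176, 0.0907]), [np.float64(0.0017434758355423354), np.float64(0.0008288432227625855), np.float64(0.0015418485581839972)])
lat right -0.001703040656219986 fwd 0.0026161879097414678
```

```bash
python3 - <<'E'
from plan import *
from h import *
s=get_state();R0=Ro.from_euler('xyz',s["ee_rot"]).as_matrix()
K=R0@G_R
st=s["eef_pos"]+R0@stipT;b=s["eef_pos"]+R0@bendT
for n in("wrist","side"):
  print(n,"front low corner",proj(n,st+K[:,2]*.0081,s),[proj(n,st+K[:,2]*.004+k*K[:,1]*.007,s) for k in(1,-1)])
print("bend sides",[proj("wrist",b-K[:,2]*.03-K[:,0]*.004+k*K[:,1]*.007,s) for k in(1,-1)])
print("arm sides",[proj("wrist",b-K[:,2]*.05+k*K[:,1]*.007,s) for k in(1,-1)])
E
python3 - <<'E'
import cv2
a=cv2.imread("pics/side6.png")[165:225,310:370];cv2.imwrite("pics/side6d.png",cv2.resize(a,None,fx=9,fy=9,interpolation=cv2.INTER_CUBIC))
E
```

```text
wrist front low corner [318.9492  72.8288] [array([305.6737,  81.027 ]), array([332.1966,  81.1041])]
side front low corner [340.039  194.1667] [array([342.4069, 193.0382]), array([337.5434, 193.15  ])]
bend sides [array([302.219, 207.167]), array([335.0407, 207.2312])]
arm sides [array([303.9934, 234.5176]), array([333.2189, 234.5688])]
```

View pics/side6d.png

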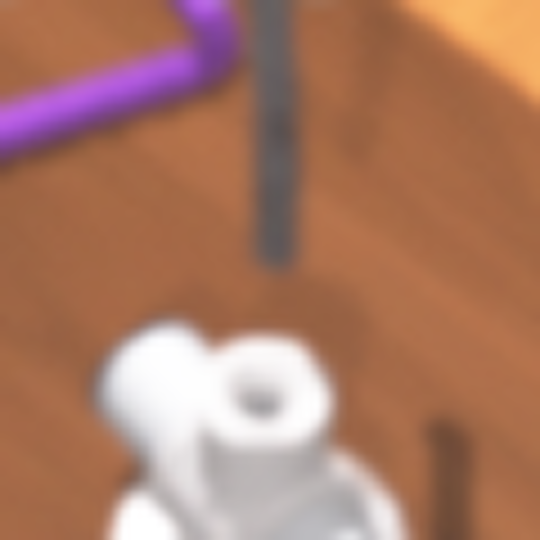

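```bash
python3 - <<'E'
from plan import *
from h import *
s=get_state()
print(plane("wrist",(322.6,50.4),.078,s),plane("wrist",(322.6,50.4),.074,s))
# hole-bore 18mm circle bottom edge z=.078.. / top z=.085
print(plane("wrist",(290+297.5/9-.5,25+385/9-.5),.078,s),plane("wrist",(290+297.5/9-.5,25+385/9-.5),.085,s))
S2=np.array([.5663,.0175,.062])
p,R=target(49,S2+[0,0,.033]);delta(p,R)
E
```

```text
[0.5655 0.0172 0.078 ] [0.566  0.0178 0.074 ]
[0.5733 0.0262 0.078 ] [0.5723 0.025  0.085 ]
dpos cm [-0.3082 -0.0272 -6.7797] rot deg [0.0375 0.0626 0.0397]
```

Call:
move_arm:
  rows:
    - {"delta_pos": [-0.1,0,-1.2],"delta_rot": [0,0,0],"hand": 0.5}
    - {"delta_pos": [-0.1,0,-1.2],"delta_rot": [0,0,0],"hand": 0.5}
    - {"delta_pos": [-0.1,0,-1.2],"delta_rot": [0,0,0],"hand": 0.5}
    - {"delta_pos": [0,0,-1.2],"delta_rot": [0,0,0],"hand": 0.5}
    - {"delta_pos": [0,0,-1],"delta_rot": [0,0,0],"hand": 0.5}
    - {"delta_pos": [0,0,-1],"delta_rot": [0,0,0],"hand": 0.5}
    - {"delta_pos": [0,0,0],"delta_rot": [0,0,0],"hand": 0.5}
    - {"delta_pos": [0,0,0],"delta_rot": [0,0,0],"hand": 0.5}
    - {"delta_pos": [0,0,0],"delta_rot": [0,0,0],"hand": 0.5}
    - {"delta_pos": [0,0,0],"delta_rot": [0,0,0],"hand": 0.5}

```text
t: 9.65
eef_pos: [0.6175, 0.076, 0.1573]
ee_rot: [-3.14, 0.344, -2.284]
force: [0.3, -0.2, -4.0]
width: 0.0134
```

```bash
python3 - <<'E'
from log import *
from plan import *
from h import proj
s=log();print(s["t"],s["width"],s["force"],s["moment"],s["eef_pos"],s["ee_rot"])
R0=Ro.from_euler('xyz',s["ee_rot"]).as_matrix();print("stip",s["eef_pos"]+R0@stipT)
p,R=target(49,np.array([.566,.0176,.062]));delta(p,R)
for n in ("wrist","scene","side"):
    im=grab_frame(n);cv2.imwrite(f"pics/{n}7.png",im)
a=cv2.imread("pics/wrist7.png")[0:120,255:390];b=cv2.imread("pics/side7.png")[165:225,310:370]
cv2.imwrite("pics/c7.png",np.hstack([cv2.resize(a,(540,480),interpolation=2),cv2.resize(b,(260,480)[::1],interpolation=2) if 0 else cv2.resize(b,(480,480),interpolation=2)[:,110:370]]))
E
```

```text
9.65 0.013382583386370567 [ 0.262 -0.201 -3.959] [-0.988  0.858 -0.012] [0.617 0.076 0.157] [-3.14   0.344 -2.284]
stip [0.567 0.018 0.095]
dpos cm [-0.056 -0.027 -3.307] rot deg [0.026 0.09  0.039]
```

View pics/c7.png

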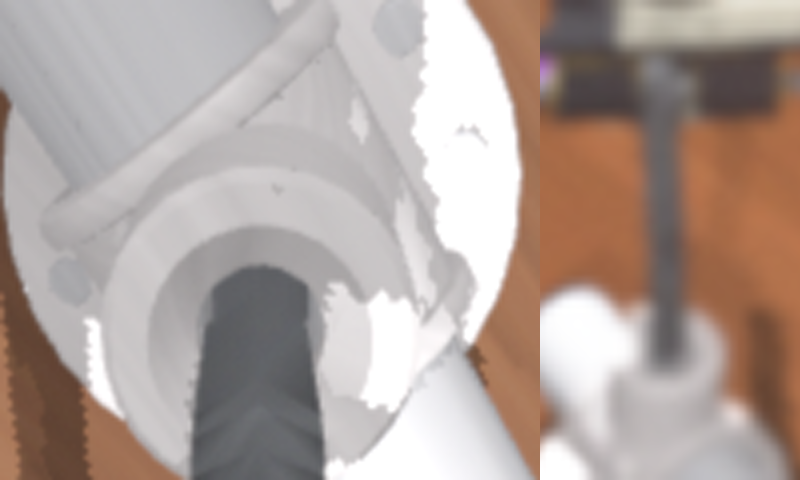

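Tip centre (crop 261,322) matches the boss centre (261,324). Going straight down.

Call:
move_arm:
  rows:
    - {"delta_pos": [0,0,-0.4],"delta_rot": [0,0,0],"hand": 0.5}
    - {"delta_pos": [0,0,-0.4],"delta_rot": [0,0,0],"hand": 0.5}
    - {"delta_pos": [0,0,-0.4],"delta_rot": [0,0,0],"hand": 0.5}
    - {"delta_pos": [0,0,-0.3],"delta_rot": [0,0,0],"hand": 0.5}
    - {"delta_pos": [0,0,-0.3],"delta_rot": [0,0,0],"hand": 0.5}
    - {"delta_pos": [0,0,-0.2],"delta_rot": [0,0,0],"hand": 0.5}
    - {"delta_pos": [0,0,0],"delta_rot": [0,0,0],"hand": 0.5}
    - {"delta_pos": [0,0,0],"delta_rot": [0,0,0],"hand": 0.5}
    - {"delta_pos": [0,0,0],"delta_rot": [0,0,0],"hand": 0.5}
    - {"delta_pos": [0,0,0],"delta_rot": [0,0,0],"hand": 0.5}

```text
t: 10.8
eef_pos: [0.6169, 0.0759, 0.1366]
ee_rot: [-3.141, 0.343, -2.284]
force: [-0.4, -1.0, -2.8]
width: 0.0136
```

```bash
python3 - <<'E'
from log import *
from plan import *
s=log();print(s["t"],s["width"],s["force"],s["moment"],s["eef_pos"],s["ee_rot"])
R0=Ro.from_euler('xyz',s["ee_rot"]).as_matrix();print("stip",s["eef_pos"]+R0@stipT)
cv2.imwrite("pics/w8.png",grab_frame("wrist"))
cv2.imwrite("pics/w8c.png",cv2.resize(cv2.imread("pics/w8.png")[0:150,235:405],None,fx=4,fy=4,interpolation=2))
E
```

```text
10.8 0.013576574167627005 [-0.431 -0.995 -2.777] [-1.213  1.244  0.017] [0.617 0.076 0.137] [-3.141  0.343 -2.284]
stip [0.566 0.018 0.074]
```

View pics/w8c.png

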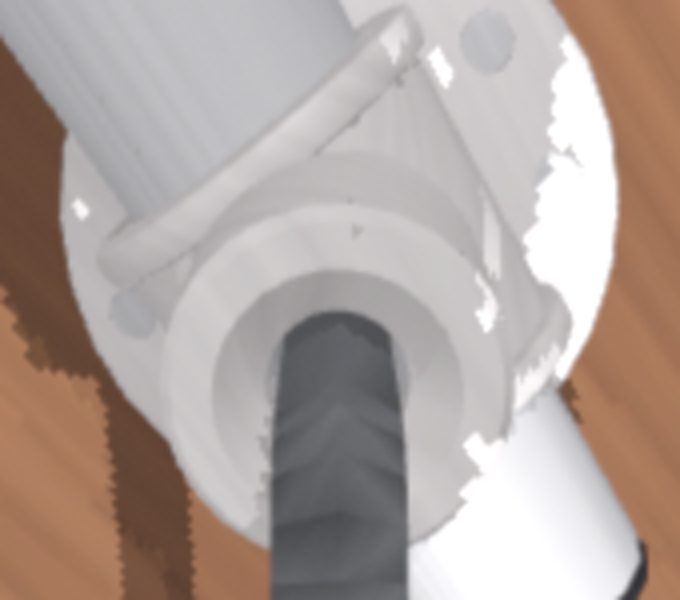

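The tip is into the bore, about 4 mm inside the hex, with only about 1 N sideways. I'll continue.

Call:
move_arm:
  rows:
    - {"delta_pos": [0,0,-0.2],"delta_rot": [0,0,0],"hand": 0.5}
    - {"delta_pos": [0,0,-0.2],"delta_rot": [0,0,0],"hand": 0.5}
    - {"delta_pos": [0,0,-0.2],"delta_rot": [0,0,0],"hand": 0.5}
    - {"delta_pos": [0,0,-0.2],"delta_rot": [0,0,0],"hand": 0.5}
    - {"delta_pos": [0,0,-0.1],"delta_rot": [0,0,0],"hand": 0.5}
    - {"delta_pos": [0,0,-0.1],"delta_rot": [0,0,0],"hand": 0.5}
    - {"delta_pos": [0,0,0],"delta_rot": [0,0,0],"hand": 0.5}
    - {"delta_pos": [0,0,0],"delta_rot": [0,0,0],"hand": 0.5}
    - {"delta_pos": [0,0,0],"delta_rot": [0,0,0],"hand": 0.5}
    - {"delta_pos": [0,0,0],"delta_rot": [0,0,0],"hand": 0.5}

```text
t: 11.85
eef_pos: [0.6189, 0.0766, 0.1283]
ee_rot: [-3.138, 0.347, -2.283]
force: [0.7, 2.2, 5.4]
width: 0.0135
```

```bash
python3 - <<'E'
from log import *
from plan import *
s=log();print(s["t"],s["width"],s["force"],s["moment"],s["eef_pos"],s["ee_rot"])
R0=Ro.from_euler('xyz',s["ee_rot"]).as_matrix();print("stip",s["eef_pos"]+R0@stipT)
E
```

```text
11.85 0.01353056176576613 [0.665 2.235 5.448] [0.15  0.571 0.092] [0.619 0.077 0.128] [-3.138  0.347 -2.283]
stip [0.568 0.018 0.066]
```

Call:
move_arm:
  rows:
    - {"delta_pos": [0,0,-0.1],"delta_rot": [0,0,0],"hand": 0.5}
    - {"delta_pos": [0,0,-0.1],"delta_rot": [0,0,0],"hand": 0.5}
    - {"delta_pos": [0,0,-0.1],"delta_rot": [0,0,0],"hand": 0.5}
    - {"delta_pos": [0,0,-0.1],"delta_rot": [0,0,0],"hand": 0.5}
    - {"delta_pos": [0,0,0],"delta_rot": [0,0,0],"hand": 0.5}
    - {"delta_pos": [0,0,0],"delta_rot": [0,0,0],"hand": 0.5}
    - {"delta_pos": [0,0,0],"delta_rot": [0,0,0],"hand": 0.5}
    - {"delta_pos": [0,0,0],"delta_rot": [0,0,0],"hand": 0.5}
    - {"delta_pos": [0,0,0],"delta_rot": [0,0,0],"hand": 0.5}
    - {"delta_pos": [0,0,0],"delta_rot": [0,0,0],"hand": 0.5}

```text
t: 12.85
eef_pos: [0.6203, 0.0773, 0.1255]
ee_rot: [-3.136, 0.35, -2.282]
force: [1.8, 4.4, 7.7]
width: 0.0134
```

```bash
python3 - <<'E'
from log import *
from plan import *
from h import proj
s=log();print(s["t"],s["width"],s["force"],s["moment"],s["eef_pos"],s["ee_rot"])
R0=Ro.from_euler('xyz',s["ee_rot"]).as_matrix();print("stip",s["eef_pos"]+R0@stipT)
for n in ("wrist","scene","side"):
    cv2.imwrite(f"pics/{n}9.png",grab_frame(n))
    print(n,[proj(n,s["eef_pos"]+R0@v,s) for v in(bendT,tipT)])
a=cv2.imread("pics/scene9.png")[170:275,290:400];b=cv2.imread("pics/side9.png")[130:235,300:400]
cv2.imwrite("pics/c9.png",cv2.resize(np.hstack([a,b]),None,fx=3.8,fy=3.8,interpolation=2))
E
```

```text
12.85 0.013448667935016864 [1.765 4.373 7.681] [ 1.213 -0.185  0.146] [0.62  0.077 0.125] [-3.136  0.35  -2.282]
stip [0.57  0.019 0.063]
wrist [array([318.729, 138.061]), array([318.449, 359.83 ])]
scene [array([321.689, 224.28 ]), array([361.188, 278.614])]
side [array([339.328, 200.763]), array([336.837, 157.65 ])]
```

View pics/c9.png

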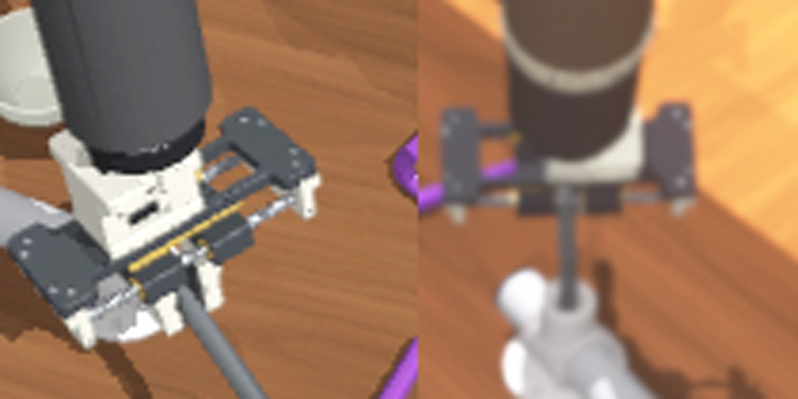

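View pics/wrist9.png

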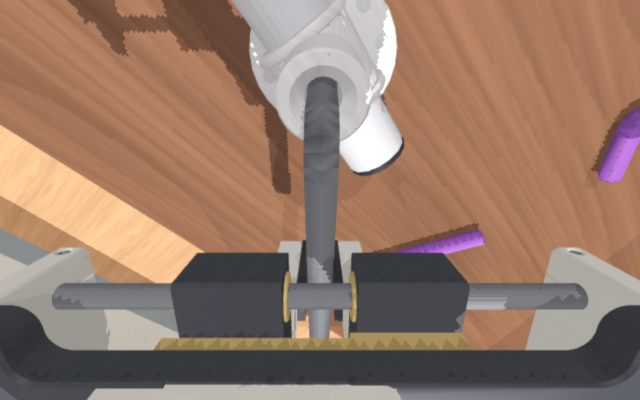

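Call:
move_arm:
  rows:
    - {"delta_pos": [0.1,0.05,0],"delta_rot": [0,0,0],"hand": 0.5}
    - {"delta_pos": [0.1,0.05,0],"delta_rot": [0,0,0],"hand": 0.5}
    - {"delta_pos": [0.05,0.1,0],"delta_rot": [0,0,0],"hand": 0.5}
    - {"delta_pos": [0,0,0],"delta_rot": [0,0,0],"hand": 0.5}
    - {"delta_pos": [0,0,-0.1],"delta_rot": [0,0,0],"hand": 0.5}
    - {"delta_pos": [0,0,-0.1],"delta_rot": [0,0,0],"hand": 0.5}
    - {"delta_pos": [0,0,0],"delta_rot": [0,0,0],"hand": 0.5}
    - {"delta_pos": [0,0,0],"delta_rot": [0,0,0],"hand": 0.5}
    - {"delta_pos": [0,0,0],"delta_rot": [0,0,0],"hand": 0.5}
    - {"delta_pos": [0,0,0],"delta_rot": [0,0,0],"hand": 0.5}

```text
t: 14.0
eef_pos: [0.6215, 0.0786, 0.1224]
ee_rot: [-3.138, 0.347, -2.283]
force: [-1.0, 2.4, 7.0]
width: 0.0132
```

```bash
python3 - <<'E'
from log import *
from plan import *
s=log();print(s["t"],s["width"],s["force"],s["moment"],s["eef_pos"],s["ee_rot"])
R0=Ro.from_euler('xyz',s["ee_rot"]).as_matrix();print("stip",s["eef_pos"]+R0@stipT)
E
```

```text
14.0 0.013245885806719827 [-1.015  2.436  7.047] [0.24  0.543 0.107] [0.621 0.079 0.122] [-3.138  0.347 -2.283]
stip [0.571 0.021 0.06 ]
```

Call:
move_arm:
  rows:
    - {"delta_pos": [0,0,-0.1],"delta_rot": [0,0,0],"hand": 0.5}
    - {"delta_pos": [0,0,-0.1],"delta_rot": [0,0,0],"hand": 0.5}
    - {"delta_pos": [0,0,-0.1],"delta_rot": [0,0,0],"hand": 0.5}
    - {"delta_pos": [0,0,0],"delta_rot": [0,0,0],"hand": 0.5}
    - {"delta_pos": [0,0,0],"delta_rot": [0,0,0],"hand": 0.5}
    - {"delta_pos": [0,0,0],"delta_rot": [0,0,0],"hand": 0.5}
    - {"delta_pos": [0,0,0],"delta_rot": [0,0,0],"hand": 0.5}
    - {"delta_pos": [0,0,0],"delta_rot": [0,0,0],"hand": 0.5}
    - {"delta_pos": [0,0,0],"delta_rot": [0,0,0],"hand": 0.5}
    - {"delta_pos": [0,0,0],"delta_rot": [0,0,0],"hand": 0.5}

```text
t: 15.0
eef_pos: [0.6222, 0.0791, 0.12]
ee_rot: [-3.137, 0.348, -2.282]
force: [0.6, 3.5, 7.5]
width: 0.0137
```

```bash
python3 - <<'E'
from log import *
from plan import *
s=log();print(s["t"],s["width"],s["force"],s["moment"],s["eef_pos"],s["ee_rot"])
R0=Ro.from_euler('xyz',s["ee_rot"]).as_matrix();print("stip",s["eef_pos"]+R0@stipT)
cv2.imwrite("pics/w10.png",grab_frame("wrist"))
cv2.imwrite("pics/w10c.png",cv2.resize(cv2.imread("pics/w10.png")[0:300,210:430],None,fx=2,fy=2,interpolation=2))
cv2.imwrite("pics/side10.png",cv2.resize(grab_frame("side")[130:235,290:410],None,fx=5,fy=5,interpolation=2))
E
```

```text
15.0 0.013726505126731783 [0.609 3.506 7.477] [0.897 0.138 0.079] [0.622 0.079 0.12 ] [-3.137  0.348 -2.282]
stip [0.572 0.021 0.057]
```

View pics/w10c.png

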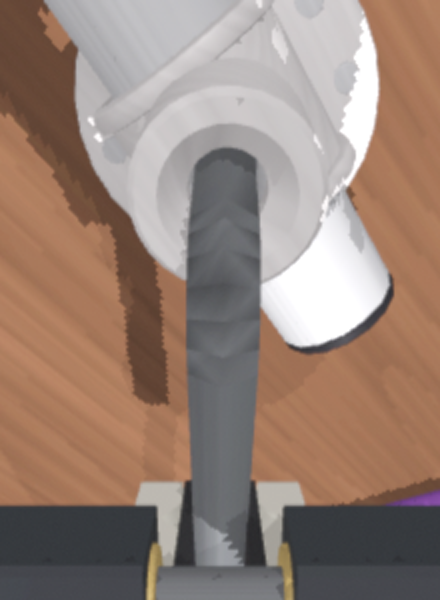

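View pics/side10.png

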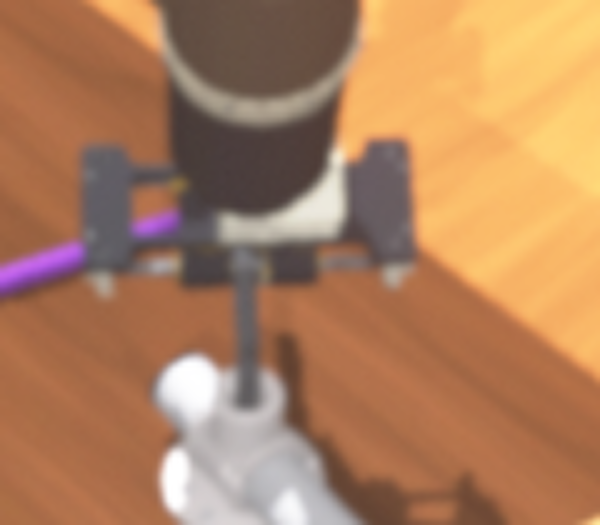

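Height now reads a few mm below the level-home value. That suggests either the key is home and drooping, or it is jammed and pitched in the grip. I'll let go, back off and measure it.

Call:
move_arm:
  rows:
    - {"delta_pos": [0,0,0.3],"delta_rot": [0,0,0],"hand": 3.5}
    - {"delta_pos": [0,0,0],"delta_rot": [0,0,0],"hand": 3.5}
    - {"delta_pos": [0,0,0],"delta_rot": [0,0,0],"hand": 5}
    - {"delta_pos": [0,0,0],"delta_rot": [0,0,0],"hand": 5}
    - {"delta_pos": [0.2,0.2,1],"delta_rot": [0,0,0],"hand": 5}
    - {"delta_pos": [0.2,0.2,2],"delta_rot": [0,0,0],"hand": 5}
    - {"delta_pos": [0.2,0.2,2.5],"delta_rot": [0,0,0],"hand": 5}
    - {"delta_pos": [0.2,0.2,2.5],"delta_rot": [0,0,0],"hand": 5}
    - {"delta_pos": [0.2,0.2,2],"delta_rot": [0,0,0],"hand": 5}
    - {"delta_pos": [0,0,0],"delta_rot": [0,0,0],"hand": 5}

```text
t: 16.1
eef_pos: [0.6315, 0.0884, 0.225]
ee_rot: [-3.136, 0.348, -2.282]
force: [0.1, 0.6, 0.3]
width: 0.0496
```

```bash
python3 - <<'E'
from log import *
from plan import *
s=log();print(s["t"],s["width"],s["force"],s["moment"],s["eef_pos"],s["ee_rot"],s["q"])
cv2.imwrite("pics/w11.png",grab_frame("wrist"))
cv2.imwrite("pics/scene11.png",grab_frame("scene"))
im=grab_frame("side");cv2.imwrite("pics/side11.png",im)
cv2.imwrite("pics/side11c.png",cv2.resize(im[130:235,290:410],None,fx=5,fy=5,interpolation=2))
E
```

```text
16.1 0.0496422408406086 [0.104 0.589 0.258] [-0.728  0.628 -0.017] [0.632 0.088 0.225] [-3.136  0.348 -2.282] [ 0.342  0.189 -0.237 -0.22  -0.848 -0.933]
```

View pics/w11.png

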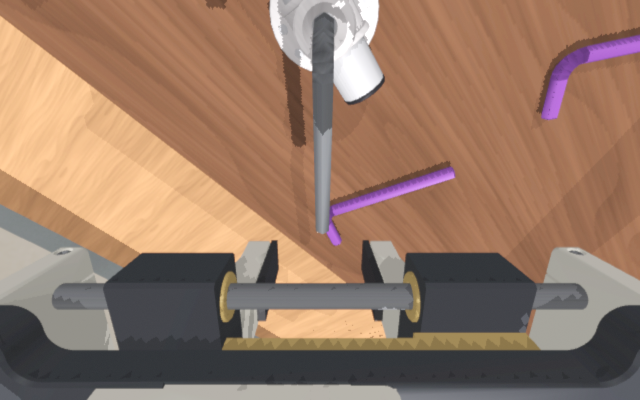

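View pics/side11c.png

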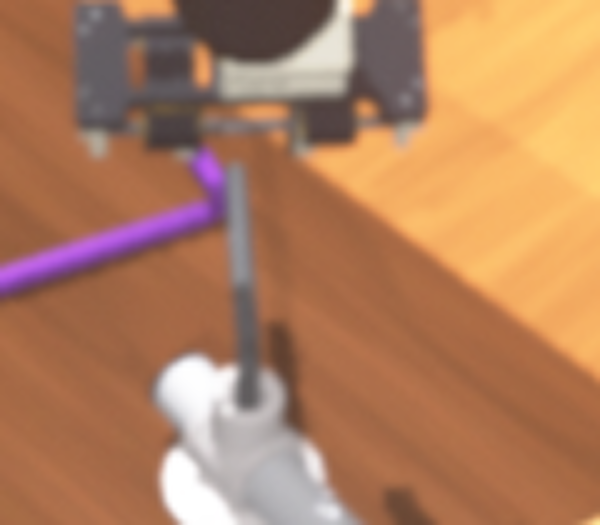

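View pics/scene11.png

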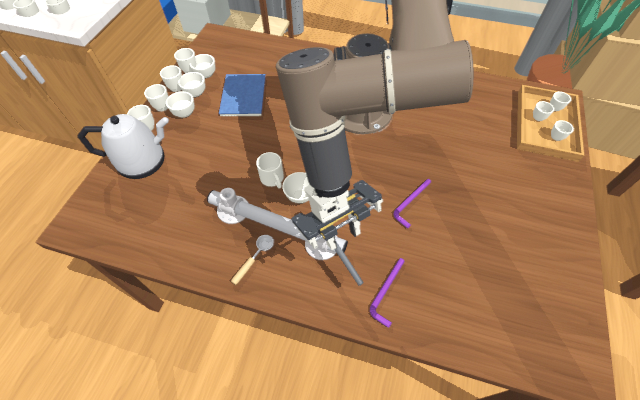

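```bash
python3 - <<'E'
import cv2,numpy as np
c=[("w11",200,190,300,340),("scene11",235,300,325,380),("side11",150,200,315,365)]
ims=[cv2.resize(cv2.imread(f"pics/{n}.png")[a:a+50,x:x+50],(260,260),interpolation=2) for n,a,_,x,_ in c]
cv2.imwrite("pics/t11.png",np.hstack(ims))
E
```

```text
(no output)
```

View pics/t11.png

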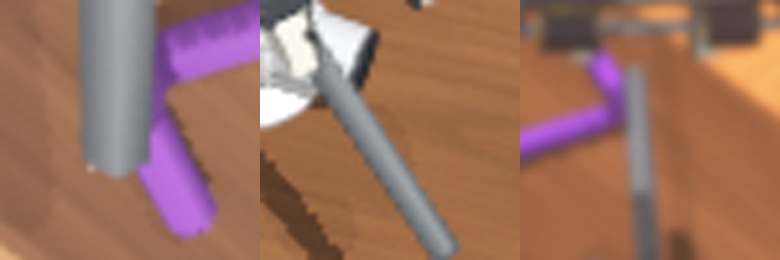

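```bash
python3 - <<'E'
from h import *
s=get_state()
print(tri([ray("wrist",(321.6,231.5),s),ray("scene",(360,281.7)),ray("side",(336.6,163.3))]))
print(tri([ray("scene",(360,281.7)),ray("side",(336.6,163.3))]))
a=np.radians(49)
for drop,zb in ((5,.122),(0,.122),(5,.128),(5,.134)):
    d=np.radians(drop);b=np.array([.5685,.018,zb]);t=b+.18*np.array([np.cos(a)*np.cos(d),np.sin(a)*np.cos(d),-np.sin(d)])
    print(drop,zb,t,proj("wrist",t,s),proj("scene",t),proj("side",t))
E
python3 -c "
import cv2
cv2.imwrite('pics/w11c.png',cv2.resize(cv2.imread('pics/w11.png')[0:130,260:390],None,fx=4.6,fy=4.6,interpolation=2))"
```

```text
(array([0.6853, 0.1544, 0.0978]), [np.float64(0.0023728446794704073), np.float64(0.0009745622561831599), np.float64(0.0019875611533914667)])
(array([0.6865, 0.154 , 0.0996]), [np.float64(0.00036178016424181077), np.float64(0.0003617801642417188)])
5 0.122 [0.6861 0.1533 0.1063] [318.555  238.6781] [360.1149 280.4961] [336.8012 162.0206]
0 0.122 [0.6866 0.1538 0.122 ] [318.5131 250.5821] [360.7724 278.4251] [336.8597 158.3824]
5 0.128 [0.6861 0.1533 0.1123] [318.5393 242.9319] [360.3023 279.6254] [336.8268 160.6934]
5 0.134 [0.6861 0.1533 0.1183] [318.5232 247.3252] [360.4917 278.7454] [336.8526 159.358 ]
```

View pics/w11c.png

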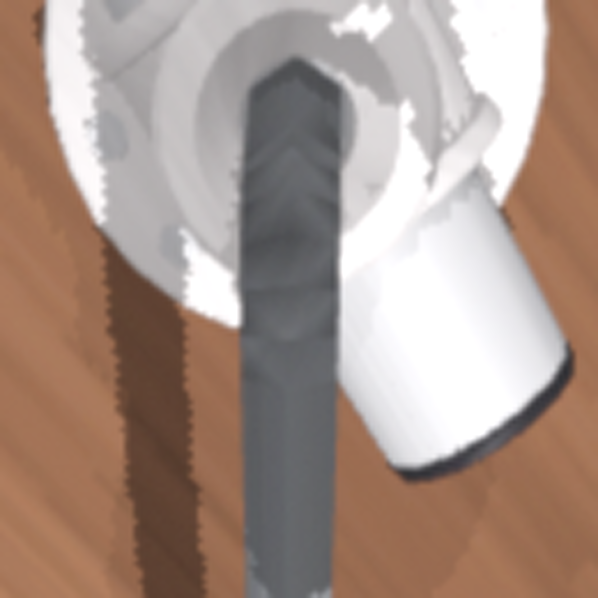

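```bash
python3 - <<'E'
from plan import *
s=get_state()
def down(a,r,z,S=np.array([.5685,.018,0])):
    x=-az(a);zz=-up;R=np.c_[x,np.cross(zz,x),zz];p=S+az(a)*r;p[2]=z;return p,R
for r,z in((.05,.20),(.05,.12)):
    p,R=down(49,r,z);print(p);delta(p,R)
P=fit()[0];q=s["q"]
for a in (49,30,0,-20,-40,-50):
    for r in (.05,.14):
        p,R=down(a,r,.12);q2,e=ik(p,R,q,P);print(a,r,q2,round(e,4))
E
```

```text
[0.601 0.056 0.2  ]
dpos cm [-2.793 -3.217 -2.043] rot deg [-14.833  12.912  -0.109]
[0.601 0.056 0.12 ]
dpos cm [ -2.793  -3.217 -10.043] rot deg [-14.833  12.912  -0.109]
49 0.05 [ 0.416  0.354 -0.314 -0.    -0.903 -1.131] 0.0
49 0.14 [ 0.475  0.452 -0.154  0.    -0.965 -1.19 ] 0.0
30 0.05 [ 0.388  0.368 -0.292 -0.    -0.911 -1.435] 0.0
30 0.14 [ 0.406  0.486 -0.096  0.    -0.989 -1.454] 0.0
0 0.05 [ 0.344  0.376 -0.28  -0.    -0.916 -1.915] 0.0
0 0.14 [ 0.299  0.505 -0.062  0.    -1.004 -1.87 ] 0.0
-20 0.05 [ 0.318  0.371 -0.287 -0.    -0.913 -2.238] 0.0
-20 0.14 [ 0.235  0.494 -0.082  0.    -0.995 -2.154] 0.0
-40 0.05 [ 0.298  0.359 -0.307 -0.    -0.906 -2.567] 0.0
-40 0.14 [ 0.18   0.463 -0.135 -0.    -0.973 -2.449] 0.0
-50 0.05 [ 0.291  0.35  -0.32  -0.    -0.901 -2.735] 0.0
-50 0.14 [ 0.158  0.441 -0.171 -0.    -0.958 -2.602] 0.0
```

Call:
move_arm:
  rows:
    - {"delta_pos": [-0.7,-0.8,0],"delta_rot": [-7.4,6.4,0],"hand": 5}
    - {"delta_pos": [-0.7,-0.8,0],"delta_rot": [-7.4,6.4,0],"hand": 5}
    - {"delta_pos": [-0.7,-0.8,-1],"delta_rot": [0,0,0],"hand": 5}
    - {"delta_pos": [-0.7,-0.8,-2],"delta_rot": [0,0,0],"hand": 5}
    - {"delta_pos": [0,0,-2],"delta_rot": [0,0,0],"hand": 5}
    - {"delta_pos": [0,0,-2],"delta_rot": [0,0,0],"hand": 5}
    - {"delta_pos": [0,0,-2],"delta_rot": [0,0,0],"hand": 5}
    - {"delta_pos": [0,0,-1],"delta_rot": [0,0,0],"hand": 5}
    - {"delta_pos": [0,0,0],"delta_rot": [0,0,0],"hand": 5}
    - {"delta_pos": [0,0,0],"delta_rot": [0,0,0],"hand": 5}

```text
t: 17.25
eef_pos: [0.6018, 0.0559, 0.1208]
ee_rot: [-3.14, 0.043, -2.284]
force: [-0.8, 0.3, -0.1]
width: 0.05
```

```bash
python3 - <<'E'
from log import *
from plan import *
s=log();print(s["t"],s["width"],s["force"],s["moment"],s["eef_pos"],s["ee_rot"])
cv2.imwrite("pics/w12.png",grab_frame("wrist"))
E
```

```text
17.25 0.04997351624720341 [-0.842  0.347 -0.111] [-0.039 -0.034  0.016] [0.602 0.056 0.121] [-3.14   0.043 -2.284]
```

View pics/w12.png

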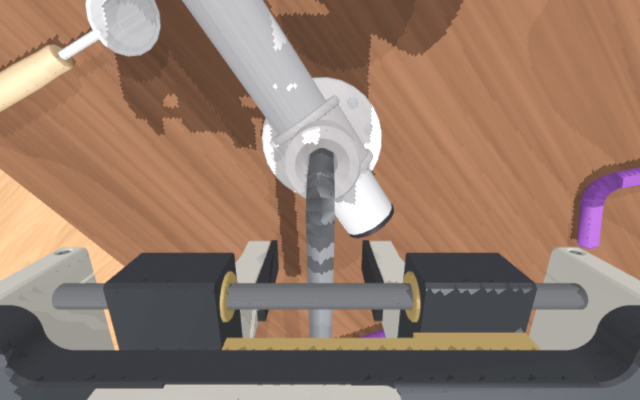

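The key runs between the fingers at x≈320. I'll close, level it and press it home.

Call:
move_arm:
  rows:
    - {"delta_pos": [0,0,0],"delta_rot": [0,0,0],"hand": 0.5}
    - {"delta_pos": [0,0,0],"delta_rot": [0,0,0],"hand": 0.5}
    - {"delta_pos": [0,0,0],"delta_rot": [0,0,0],"hand": 0.5}
    - {"delta_pos": [0,0,0],"delta_rot": [0,0,0],"hand": 0.5}
    - {"delta_pos": [0,0,0],"delta_rot": [0,0,0],"hand": 0.5}
    - {"delta_pos": [0,0,0],"delta_rot": [0,0,0],"hand": 0.5}
    - {"delta_pos": [0,0,0],"delta_rot": [0,0,0],"hand": 0.5}
    - {"delta_pos": [0,0,0],"delta_rot": [1.5,-1.3,0],"hand": 0.5}
    - {"delta_pos": [0,0,0],"delta_rot": [1.5,-1.3,0],"hand": 0.5}
    - {"delta_pos": [0,0,0],"delta_rot": [0,0,0],"hand": 0.5}

```text
t: 18.3
eef_pos: [0.6009, 0.0553, 0.1211]
ee_rot: [-3.141, 0.115, -2.285]
force: [-2.2, 0.0, 4.0]
width: 0.0138
```

```bash
python3 - <<'E'
from log import *
s=log();print(s["t"],s["width"],s["force"],s["moment"],s["eef_pos"],s["ee_rot"])
E
```

```text
18.3 0.013755933808518096 [-2.1786  0.0389  3.9549] [-0.1942  1.1159  0.0613] [0.6009 0.0553 0.1211] [-3.1406  0.1148 -2.2847]
```

Call:
move_arm:
  rows:
    - {"delta_pos": [0,0,-0.15],"delta_rot": [0,0,0],"hand": 0.5}
    - {"delta_pos": [0,0,-0.15],"delta_rot": [0,0,1.5],"hand": 0.5}
    - {"delta_pos": [0,0,-0.15],"delta_rot": [0.8,-0.7,0],"hand": 0.5}
    - {"delta_pos": [0,0,-0.15],"delta_rot": [0,0,-3],"hand": 0.5}
    - {"delta_pos": [0,0,-0.1],"delta_rot": [0,0,0],"hand": 0.5}
    - {"delta_pos": [0,0,0],"delta_rot": [0,0,1.5],"hand": 0.5}
    - {"delta_pos": [0,0,0],"delta_rot": [0,0,0],"hand": 0.5}
    - {"delta_pos": [0,0,0],"delta_rot": [0,0,0],"hand": 0.5}
    - {"delta_pos": [0,0,0],"delta_rot": [0,0,0],"hand": 0.5}
    - {"delta_pos": [0,0,0],"delta_rot": [0,0,0],"hand": 0.5}

```text
t: 19.3
eef_pos: [0.6035, 0.0571, 0.1168]
ee_rot: [-3.137, 0.137, -2.283]
force: [-6.5, 4.1, 21.1]
width: 0.0134
```

```bash
python3 - <<'E'
from log import *
from h import *
s=log();print(s["t"],s["width"],s["force"],s["moment"],s["eef_pos"],s["ee_rot"])
im=grab_frame("wrist");cv2.imwrite("pics/w13.png",im);cv2.imwrite("pics/w13c.png",cv2.resize(im[70:240,230:420],None,fx=3.5,fy=3.5,interpolation=2))
for n in("scene","side"):cv2.imwrite(f"pics/{n}13.png",grab_frame(n))
E
```

```text
19.3 0.013400101295946069 [-6.4849  4.0577 21.1401] [ 1.7643  2.121  -0.0422] [0.6035 0.0571 0.1168] [-3.1369  0.1368 -2.2828]
```

View pics/w13c.png

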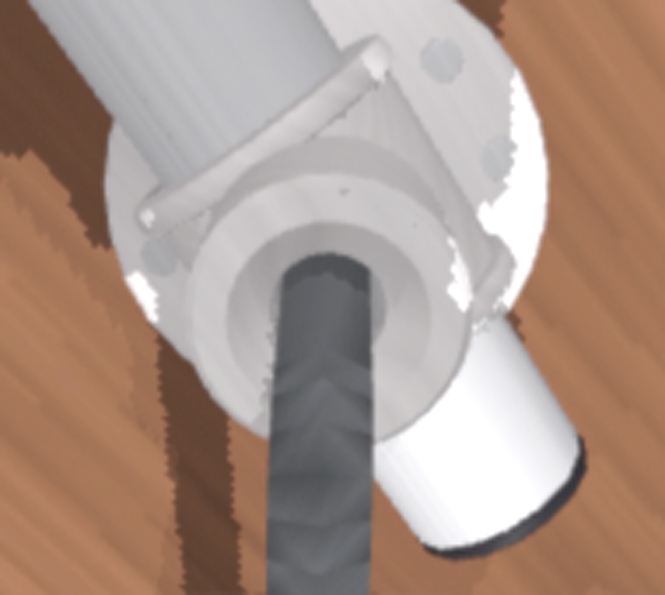

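```bash
python3 - <<'E'
import cv2,numpy as np
c=[("scene13",235,325),("side13",140,315),("scene13",205,300)]
cv2.imwrite("pics/t13.png",np.hstack([cv2.resize(cv2.imread(f"pics/{n}.png")[a:a+50,x:x+50],(260,260),interpolation=2) for n,a,x in c]))
E
```

```text
(no output)
```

View pics/t13.png

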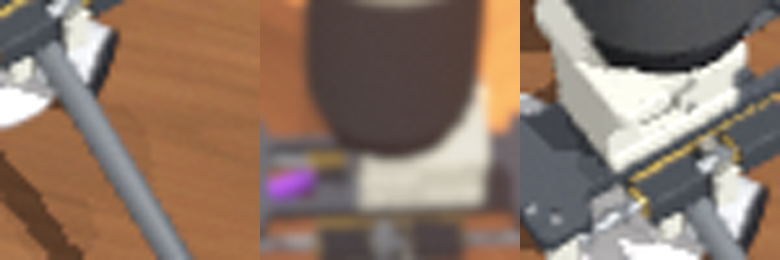

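Call:
move_arm:
  rows:
    - {"delta_pos": [0,0,-0.15],"delta_rot": [0,0,1.5],"hand": 0.5}
    - {"delta_pos": [0,0,-0.15],"delta_rot": [0,0,0],"hand": 0.5}
    - {"delta_pos": [0,0,0],"delta_rot": [0,0,-3],"hand": 0.5}
    - {"delta_pos": [0,0,0],"delta_rot": [0,0,0],"hand": 0.5}
    - {"delta_pos": [0,0,0],"delta_rot": [0,0,1.5],"hand": 0.5}
    - {"delta_pos": [0,0,0],"delta_rot": [0,0,0],"hand": 0.5}
    - {"delta_pos": [0,0,0],"delta_rot": [0,0,0],"hand": 0.5}
    - {"delta_pos": [0,0,0],"delta_rot": [0,0,0],"hand": 0.5}
    - {"delta_pos": [0,0,0],"delta_rot": [0,0,0],"hand": 0.5}
    - {"delta_pos": [0,0,0],"delta_rot": [0,0,0],"hand": 0.5}

```text
t: 20.45
eef_pos: [0.6048, 0.0575, 0.1149]
ee_rot: [-3.135, 0.139, -2.282]
force: [-5.2, 4.7, 24.5]
width: 0.0136
```

```bash
python3 - <<'E'
from log import *
from h import *
s=log();print(s["t"],s["width"],s["force"],s["moment"],s["eef_pos"],s["ee_rot"])
E
```

```text
20.45 0.013604539700872763 [-5.1755  4.7254 24.5109] [ 2.0724  1.5314 -0.0375] [0.6048 0.0575 0.1149] [-3.1352  0.139  -2.2823]
```

Call:
move_arm:
  rows:
    - {"delta_pos": [0,0,0.4],"delta_rot": [0,0,0],"hand": 5}
    - {"delta_pos": [0,0,0],"delta_rot": [0,0,0],"hand": 5}
    - {"delta_pos": [0,0,0],"delta_rot": [0,0,0],"hand": 5}
    - {"delta_pos": [0.5,0.6,2],"delta_rot": [-3.5,3.1,0],"hand": 5}
    - {"delta_pos": [1,1.2,3],"delta_rot": [-3,2.6,0],"hand": 5}
    - {"delta_pos": [2,2.4,3],"delta_rot": [0,0,0],"hand": 5}
    - {"delta_pos": [2,2.4,2],"delta_rot": [0,0,0],"hand": 5}
    - {"delta_pos": [2,2.4,1],"delta_rot": [0,0,0],"hand": 5}
    - {"delta_pos": [0,0,0],"delta_rot": [0,0,0],"hand": 5}
    - {"delta_pos": [0,0,0],"delta_rot": [0,0,0],"hand": 5}

```text
t: 21.45
eef_pos: [0.6762, 0.1462, 0.2229]
ee_rot: [3.141, -0.021, -2.284]
force: [-1.1, -0.6, -1.1]
width: 0.0505
```

```bash
python3 - <<'E'
from log import *
from h import *
s=log();print(s["t"],s["width"],s["force"],s["eef_pos"],s["ee_rot"])
for n in("wrist","scene","side"):cv2.imwrite(f"pics/{n}14.png",grab_frame(n))
a=cv2.imread("pics/scene14.png")[190:300,290:390];b=cv2.imread("pics/side14.png")[145:225,305:365]
cv2.imwrite("pics/c14.png",np.hstack([cv2.resize(a,(500,550),interpolation=2),cv2.resize(b,(300,400),interpolation=2) if 0 else cv2.copyMakeBorder(cv2.resize(b,(300,400),interpolation=2),0,150,0,0,0)]))
E
```

```text
21.45 0.050493706763761595 [-1.1032 -0.5948 -1.1119] [0.6762 0.1462 0.2229] [ 3.1411 -0.0214 -2.2836]
```

View pics/c14.png

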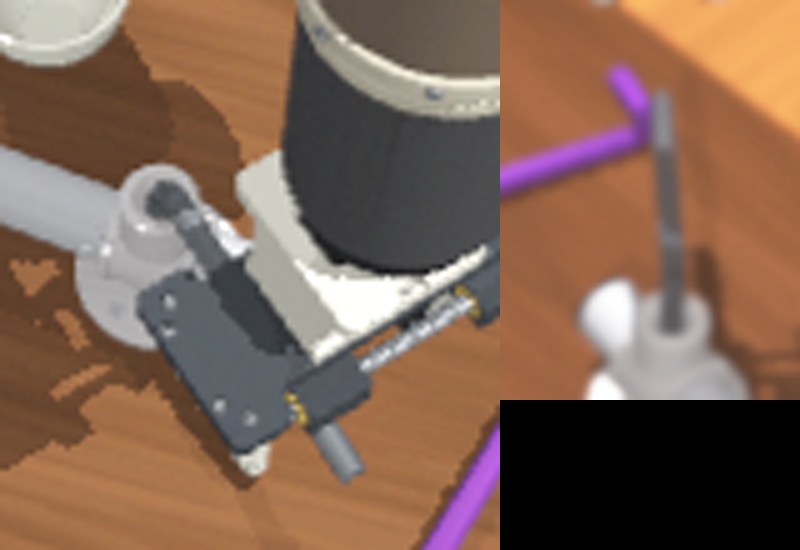

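View pics/wrist14.png

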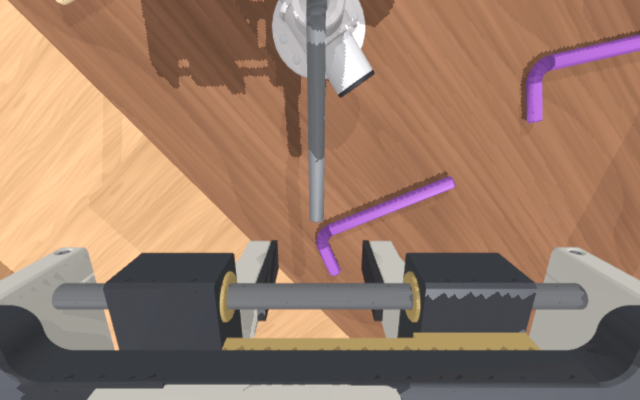

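```bash
python3 - <<'E'
from h import *
s=get_state()
print(tri([ray("scene",(359.3,283.3)),ray("side",(336.9,163.5))]))
g=lambda n,p:(np.array(p)+.5-(290,190))*5 if n=="scene" else (np.array(p)+.5-(305,145))*5+(500,0)
a=np.radians(49);h=np.array([np.cos(a),np.sin(a),0]);u=np.array([0,0,1.])
for drop,st in ((0,.062),(5,.062),(6.5,.066),(10,.070),(12,.078)):
    d=np.radians(drop);kz=-(h*np.cos(d)-u*np.sin(d));kx=-(u*np.cos(d)+h*np.sin(d))
    c=np.array([.5685,.018,st])-h*.0*1; 
    tip=np.array([.5685,.018,st])-h*np.sin(d)*(.078-st)/2
    b=tip-kx*.06;l=b-kz*.18
    ot=b+kz*.008-kx*.007   # outer top of bend
    print(drop,st,"ltip",l,[g(n,proj(n,l)).round() for n in("scene","side")],"bend",[g(n,proj(n,b)).round() for n in("scene","side")],"outer",[g(n,proj(n,ot)).round() for n in("scene","side")],"w",proj("wrist",l,s))
E
```

```text
(array([0.6892, 0.154 , 0.0964]), [np.float64(0.001337520588912571), np.float64(0.0013375205889125427)])
0 0.062 ltip [0.6866 0.1538 0.122 ] [array([356., 445.]), array([662.,  69.])] bend [array([159., 173.]), array([674., 284.])] outer [array([151., 155.]), array([675., 287.])] w [315.7319 227.4781]
5 0.062 ltip [0.6891 0.1568 0.1061] [array([358., 463.]), array([661.,  83.])] bend [array([164., 179.]), array([674., 278.])] outer [array([156., 162.]), array([675., 280.])] w [315.939  224.9603]
6.5 0.066 ltip [0.6898 0.1576 0.1052] [array([360., 465.]), array([661.,  83.])] bend [array([165., 178.]), array([674., 272.])] outer [array([158., 161.]), array([675., 273.])] w [315.9508 225.7405]
10 0.07 ltip [0.6912 0.1591 0.0978] [array([361., 474.]), array([661.,  89.])] bend [array([169., 180.]), array([674., 264.])] outer [array([162., 163.]), array([675., 263.])] w [316.0387 224.8897]
12 0.078 ltip [0.6922 0.1603 0.0993] [array([363., 475.]), array([661.,  85.])] bend [array([172., 177.]), array([674., 252.])] outer [array([165., 160.]), array([675., 250.])] w [316.0251 226.9512]
```

```bash
python3 - <<'E'
import cv2,numpy as np
a=cv2.imread("pics/scene14.png")[215:250,305:345];b=cv2.imread("pics/wrist14.png")[0:55,280:360]
cv2.imwrite("pics/z14.png",np.hstack([cv2.resize(a,(480,420),interpolation=2),cv2.copyMakeBorder(cv2.resize(b,(320,220),interpolation=2),0,200,0,0,0)]))
cv2.imwrite("pics/z14b.png",cv2.resize(b,None,fx=9,fy=9,interpolation=2))
E
```

```text
(no output)
```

View pics/z14.png

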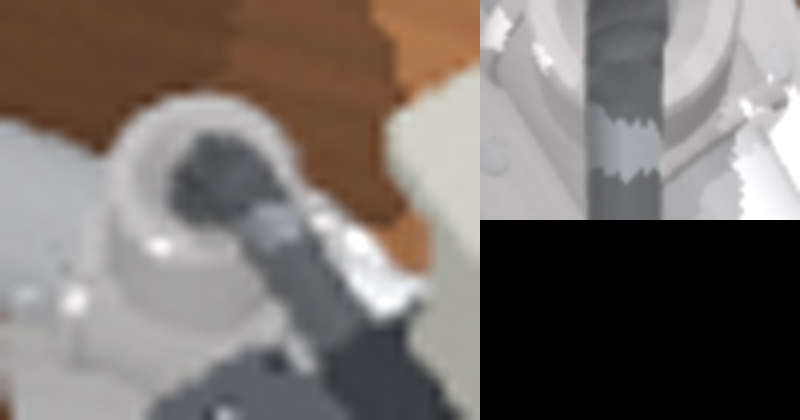

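View pics/z14b.png

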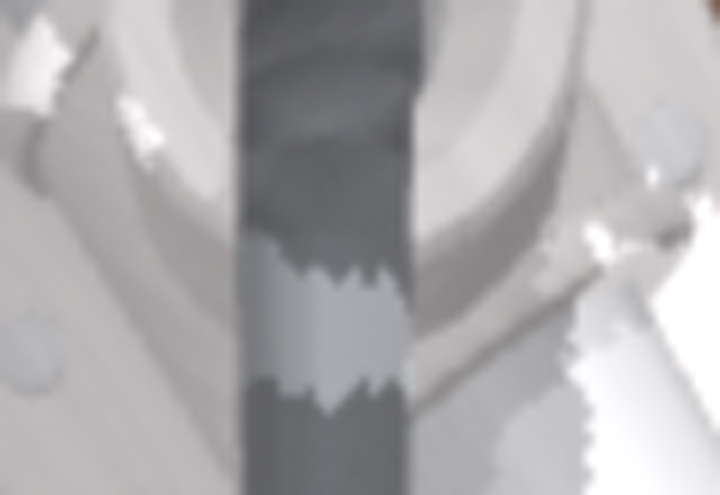

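```bash
python3 - <<'E'
from plan import *
from h import proj
for lean in (5,7.2):
    k0,z0=key0(-131,lean);K=np.c_[k0,np.cross(z0,k0),z0];G=Rt.T@K
    # long tip on floor; tip xy such that the arm passes the jaw centre
    g=np.array(gr["p"])+.003*Rt[:,2]
    L=(g[2]-.062)/z0[2];tip=g-z0*L
    tT=Rt.T@(tip-np.array(gr["p"]));bT=tT+G@[0,0,.18];sT=bT+G@[.06,0,0]
    print(lean,"tip0",tip,"grip from bend",.18-L)
    for i in range(7,len(D)):
        R=Ro.from_euler('xyz',D[i]["r"]).as_matrix();p=np.array(D[i]["p"])
        if i in(7,8,9,10,11,12,13):print(i,p,"stip",p+R@sT,"bend",p+R@bT,"kx",(R@G)[:,0], "scene ltip",proj("scene",p+R@tT),"wr",proj("wrist",p+R@(sT+G@[0,0,.0081]),dict(ee_rot=D[i]["r"],eef_pos=p)))
E
```

```text
5 tip0 [0.5681 0.0176 0.062 ] grip from bend 0.07833715699281069
7 [0.6201 0.0759 0.2245] stip [0.5694 0.0175 0.1617] bend [0.5693 0.0176 0.2217] kx [ 0.0003 -0.0009 -1.    ] scene ltip [363.9558 262.5136] wr [318.45    72.2331]
8 [0.6175 0.076  0.1573] stip [0.5668 0.0177 0.0944] bend [0.5667 0.0177 0.1544] kx [ 0.0016 -0.0005 -1.    ] scene ltip [361.8501 272.7575] wr [318.45    72.2331]
9 [0.6169 0.0759 0.1366] stip [0.5662 0.0175 0.0738] bend [0.5662 0.0175 0.1338] kx [ 0.0002 -0.0007 -1.    ] scene ltip [361.1426 275.7679] wr [318.45    72.2331]
10 [0.6189 0.0766 0.1283] stip [0.5684 0.0183 0.0652] bend [0.5681 0.0183 0.1252] kx [ 0.0045  0.0002 -1.    ] scene ltip [361.0166 277.7603] wr [318.45    72.2331]
11 [0.6203 0.0773 0.1255] stip [0.57   0.019  0.0622] bend [0.5696 0.0189 0.1222] kx [ 0.0076  0.0011 -1.    ] scene ltip [361.0642 278.7478] wr [318.45    72.2331]
12 [0.6215 0.0786 0.1224] stip [0.571  0.0203 0.0594] bend [0.5707 0.0203 0.1194] kx [ 0.0047  0.0003 -1.    ] scene ltip [361.3875 279.8247] wr [318.45    72.2331]
13 [0.6222 0.0791 0.12  ] stip [0.5718 0.0208 0.
[... 635 characters left out ...]
61.3554 275.2837] wr [318.4617  76.1612]
10 [0.6189 0.0766 0.1283] stip [0.5702 0.0204 0.0623] bend [0.5685 0.0186 0.1223] kx [ 0.0297  0.0292 -0.9991] scene ltip [361.2279 277.2793] wr [318.4617  76.1612]
11 [0.6203 0.0773 0.1255] stip [0.5719 0.0211 0.0593] bend [0.5699 0.0193 0.1192] kx [ 0.0328  0.0301 -0.999 ] scene ltip [361.2751 278.2661] wr [318.4617  76.1612]
12 [0.6215 0.0786 0.1224] stip [0.5728 0.0224 0.0564] bend [0.571  0.0206 0.1164] kx [ 0.0299  0.0292 -0.9991] scene ltip [361.5994 279.3527] wr [318.4617  76.1612]
13 [0.6222 0.0791 0.12  ] stip [0.5737 0.0229 0.0539] bend [0.5718 0.0211 0.1138] kx [ 0.0316  0.0298 -0.9991] scene ltip [361.6332 280.014 ] wr [318.4617  76.1612]
```

The height evidence is ambiguous to a few mm: the first firm contact fits the socket floor, but the droop looks larger than 5°. I'll use the closed fingertips to touch the top of the bend, which should be at z≈0.129 when home. That gauges the height and seats the key without prying it.

Call:
move_arm:
  rows:
    - {"delta_pos": [-2.1,-2.5,0],"delta_rot": [0,0,0],"hand": 0}
    - {"delta_pos": [-2.1,-2.5,0],"delta_rot": [0,0,0],"hand": 0}
    - {"delta_pos": [-2.1,-2.5,0],"delta_rot": [0,0,0],"hand": 0}
    - {"delta_pos": [-2.1,-2.5,-0.8],"delta_rot": [0,0,0],"hand": 0}
    - {"delta_pos": [-2.1,-2.5,-1],"delta_rot": [0,0,0],"hand": 0}
    - {"delta_pos": [0,0,-1.5],"delta_rot": [0,0,0],"hand": 0}
    - {"delta_pos": [0,0,-1.5],"delta_rot": [0,0,0],"hand": 0}
    - {"delta_pos": [0,0,-0.8],"delta_rot": [0,0,0],"hand": 0}
    - {"delta_pos": [0,0,0],"delta_rot": [0,0,0],"hand": 0}
    - {"delta_pos": [0,0,0],"delta_rot": [0,0,0],"hand": 0}
  force: 20

```text
t: 22.6
eef_pos: [0.5717, 0.0208, 0.1689]
ee_rot: [-3.141, -0.02, -2.284]
force: [0.3, -0.0, 0.0]
width: 0.0003
```

```bash
python3 - <<'E'
from log import *
s=log();print(s["t"],s["width"],s["force"],s["eef_pos"],s["ee_rot"])
E
```

```text
22.6 0.00030956920452192315 [ 0.2739 -0.011   0.0104] [0.5717 0.0208 0.1689] [-3.1406 -0.0198 -2.284 ]
```

Call:
move_arm:
  rows:
    - {"delta_pos": [-0.1,-0.1,-0.3],"delta_rot": [0,0,0],"hand": 0}
    - {"delta_pos": [0,0,-0.3],"delta_rot": [0,0,0],"hand": 0}
    - {"delta_pos": [0,0,-0.3],"delta_rot": [0,0,0],"hand": 0}
    - {"delta_pos": [0,0,-0.3],"delta_rot": [0,0,0],"hand": 0}
    - {"delta_pos": [0,0,-0.2],"delta_rot": [0,0,0],"hand": 0}
    - {"delta_pos": [0,0,-0.2],"delta_rot": [0,0,0],"hand": 0}
    - {"delta_pos": [0,0,-0.2],"delta_rot": [0,0,0],"hand": 0}
    - {"delta_pos": [0,0,-0.2],"delta_rot": [0,0,0],"hand": 0}
    - {"delta_pos": [0,0,0],"delta_rot": [0,0,0],"hand": 0}
    - {"delta_pos": [0,0,0],"delta_rot": [0,0,0],"hand": 0}

```text
t: 23.6
eef_pos: [0.5706, 0.0199, 0.1486]
ee_rot: [-3.141, -0.02, -2.284]
force: [-0.4, -0.3, 0.0]
width: 0.0005
```

```bash
python3 - <<'E'
from log import *
s=log();print(s["t"],s["width"],s["force"],s["eef_pos"],s["ee_rot"])
E
```

```text
23.6 0.0005146815856557459 [-0.4438 -0.2898  0.0244] [0.5706 0.0199 0.1486] [-3.1409 -0.0197 -2.2841]
```

No contact even with the fingertips at 0.1266, so the bend is not raised and the key is home. Next I'll regrasp near the end of the lever, at about r = 130 mm.

Call:
move_arm:
  rows:
    - {"delta_pos": [0,0,2.2],"delta_rot": [0,0,0],"hand": 0}
    - {"delta_pos": [0,0,2.2],"delta_rot": [0,0,0],"hand": 5}
    - {"delta_pos": [1.66,1.92,0],"delta_rot": [0,0,0],"hand": 5}
    - {"delta_pos": [1.66,1.92,0],"delta_rot": [0,0,0],"hand": 5}
    - {"delta_pos": [1.66,1.92,0],"delta_rot": [0,0,0],"hand": 5}
    - {"delta_pos": [1.66,1.92,0],"delta_rot": [0,0,0],"hand": 5}
    - {"delta_pos": [1.66,1.92,0],"delta_rot": [0,0,0],"hand": 5}
    - {"delta_pos": [0,0,-1.5],"delta_rot": [0,0,0],"hand": 5}
    - {"delta_pos": [0,0,-1.5],"delta_rot": [0,0,0],"hand": 5}
    - {"delta_pos": [0,0,0],"delta_rot": [0,0,0],"hand": 5}

```text
t: 24.6
eef_pos: [0.6518, 0.1153, 0.1597]
ee_rot: [3.14, -0.024, -2.285]
force: [-0.9, -1.0, 0.7]
width: 0.0496
```

```bash
python3 - <<'E'
from log import *
from h import *
s=log();print(s["t"],s["width"],s["force"],s["eef_pos"],s["ee_rot"])
cv2.imwrite("pics/w15.png",grab_frame("wrist"))
E
```

```text
24.6 0.049624105228643293 [-0.9448 -1.0016  0.7337] [0.6518 0.1153 0.1597] [ 3.1398 -0.0237 -2.2845]
```

View pics/w15.png

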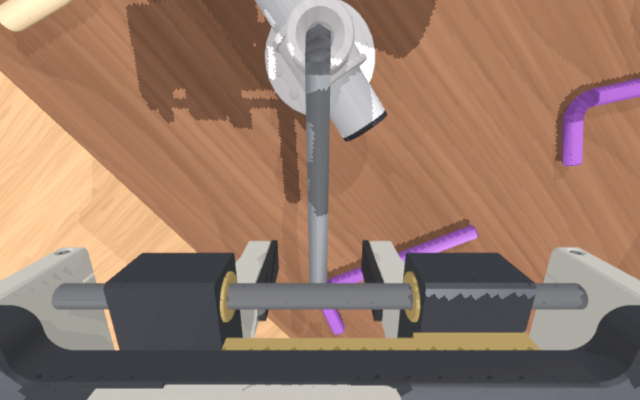

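Call:
move_arm:
  rows:
    - {"delta_pos": [0,0,-1.6],"delta_rot": [0,0,0],"hand": 5}
    - {"delta_pos": [0,0,-1.6],"delta_rot": [0,0,0],"hand": 5}
    - {"delta_pos": [0,0,-1.5],"delta_rot": [0,0,0],"hand": 4}
    - {"delta_pos": [0,0,0],"delta_rot": [0,0,0],"hand": 0.5}
    - {"delta_pos": [0,0,0],"delta_rot": [0,0,0],"hand": 0.5}
    - {"delta_pos": [0,0,0],"delta_rot": [0,0,0],"hand": 0.5}
    - {"delta_pos": [0,0,0],"delta_rot": [0,0,0],"hand": 0.5}
    - {"delta_pos": [0,0,0],"delta_rot": [0,0,0],"hand": 0.5}
    - {"delta_pos": [0,0,0],"delta_rot": [0,0,0],"hand": 0.5}
    - {"delta_pos": [0,0,0],"delta_rot": [0,0,0],"hand": 0.5}
  force: 25

```text
t: 25.65
eef_pos: [0.654, 0.1162, 0.116]
ee_rot: [-3.14, -0.019, -2.284]
force: [1.2, 1.1, 1.3]
width: 0.0139
```

```bash
python3 - <<'E'
from log import *
from h import *
s=log();print(s["t"],s["width"],s["force"],s["moment"],s["eef_pos"],s["ee_rot"])
c=np.array([.5685,.0185]);p=s["eef_pos"][:2]-c
r=np.hypot(*p);a=np.degrees(np.arctan2(p[1],p[0]));print(r,a)
x=np.array(p)
for i in range(1,11):
    t=np.radians(a-8.0*i);n=r*np.array([np.cos(t),np.sin(t)]);print(i,((n-x)*100).round(2));x=n
E
```

```text
25.65 0.013919079923458094 [1.2413 1.0944 1.3276] [ 0.6702 -0.3198 -0.0669] [0.654  0.1162 0.116 ] [-3.1404 -0.0186 -2.2839]
0.12984931252902313 48.826662654433356
1 [ 1.28 -1.28]
2 [ 1.09 -1.45]
3 [ 0.87 -1.59]
4 [ 0.64 -1.69]
5 [ 0.4  -1.77]
6 [ 0.15 -1.81]
7 [-0.1  -1.81]
8 [-0.35 -1.78]
9 [-0.59 -1.71]
10 [-0.83 -1.61]
```

Call:
move_arm:
  rows:
    - {"delta_pos": [0.66,-0.62,0],"delta_rot": [0,0,-4],"hand": 0.5}
    - {"delta_pos": [0.62,-0.66,0],"delta_rot": [0,0,-4],"hand": 0.5}
    - {"delta_pos": [0.57,-0.7,0],"delta_rot": [0,0,-4],"hand": 0.5}
    - {"delta_pos": [0.52,-0.75,0],"delta_rot": [0,0,-4],"hand": 0.5}
    - {"delta_pos": [0.46,-0.78,0],"delta_rot": [0,0,-4],"hand": 0.5}
    - {"delta_pos": [0.41,-0.81,0],"delta_rot": [0,0,-4],"hand": 0.5}
    - {"delta_pos": [0.35,-0.84,0],"delta_rot": [0,0,-4],"hand": 0.5}
    - {"delta_pos": [0.29,-0.85,0],"delta_rot": [0,0,-4],"hand": 0.5}
    - {"delta_pos": [0.23,-0.88,0],"delta_rot": [0,0,-4],"hand": 0.5}
    - {"delta_pos": [0.17,-0.89,0],"delta_rot": [0,0,-4],"hand": 0.5}

```text
t: 26.65
eef_pos: [0.697, 0.0393, 0.116]
ee_rot: [3.141, -0.018, -2.984]
force: [0.3, 5.9, 2.4]
width: 0.0138
```

```bash
python3 - <<'E'
from log import *
from h import *
s=log();print(s["t"],s["width"],s["force"],s["moment"],s["eef_pos"],s["ee_rot"])
c=np.array([.5685,.0185]);p=s["eef_pos"][:2]-c
print(np.hypot(*p),np.degrees(np.arctan2(p[1],p[0])),np.degrees(s["ee_rot"][2])+180)
im=grab_frame("wrist");cv2.imwrite("pics/w16.png",im)
E
```

```text
26.65 0.013770050111056987 [0.2534 5.926  2.3937] [2.3261 0.0379 0.22  ] [0.697  0.0393 0.116 ] [ 3.1411 -0.0179 -2.9839]
0.13017633641320098 9.174576034711158 9.033591826939244
```

View pics/w16.png

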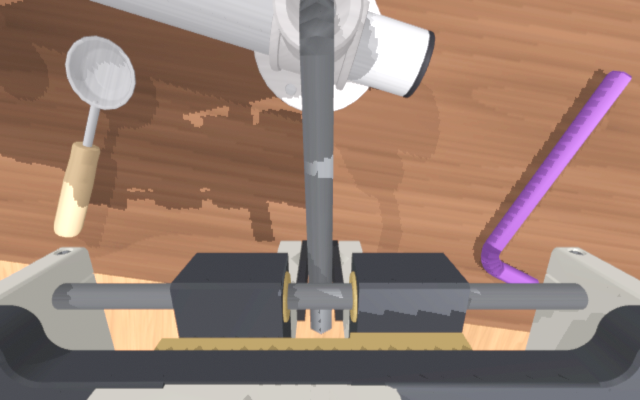

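Pushing with about 6 N of tangential force, so the screw is turning. I'll continue.

Call:
move_arm:
  rows:
    - {"delta_pos": [0.11,-0.9,0],"delta_rot": [0,0,-4],"hand": 0.5}
    - {"delta_pos": [0.05,-0.91,0],"delta_rot": [0,0,-4],"hand": 0.5}
    - {"delta_pos": [-0.02,-0.91,0],"delta_rot": [0,0,-4],"hand": 0.5}
    - {"delta_pos": [-0.08,-0.91,0],"delta_rot": [0,0,-4],"hand": 0.5}
    - {"delta_pos": [-0.14,-0.9,0],"delta_rot": [0,0,-4],"hand": 0.5}
    - {"delta_pos": [-0.21,-0.88,0],"delta_rot": [0,0,-4],"hand": 0.5}
    - {"delta_pos": [-0.27,-0.87,0],"delta_rot": [0,0,-4],"hand": 0.5}
    - {"delta_pos": [-0.33,-0.84,0],"delta_rot": [0,0,-4],"hand": 0.5}
    - {"delta_pos": [-0.39,-0.82,0],"delta_rot": [0,0,-4],"hand": 0.5}
    - {"delta_pos": [-0.44,-0.79,0],"delta_rot": [0,0,-4],"hand": 0.5}

```text
t: 27.7
eef_pos: [0.6808, -0.0485, 0.1165]
ee_rot: [3.14, -0.017, 2.603]
force: [3.0, 3.5, 2.8]
width: 0.0138
```

```bash
python3 - <<'E'
from log import *
from h import *
s=log();print(s["t"],s["width"],s["force"],s["moment"],s["eef_pos"],s["ee_rot"],s["q"])
c=np.array([.5685,.0185]);p=s["eef_pos"][:2]-c
print(np.hypot(*p),np.degrees(np.arctan2(p[1],p[0])),np.degrees(s["ee_rot"][2])-180)
E
```

```text
27.7 0.01384199313485774 [3.0182 3.5399 2.7641] [ 1.5074 -1.3114  0.3295] [ 0.6808 -0.0485  0.1165] [ 3.1398 -0.0168  2.6026] [ 0.2069  0.478  -0.1123 -0.0152 -0.9917 -2.3083]
0.1307236062347439 -30.817572393423333 -30.883336517251337
```

Call:
move_arm:
  rows:
    - {"delta_pos": [-0.5,-0.76,0],"delta_rot": [0,0,-4],"hand": 0.5}
    - {"delta_pos": [-0.55,-0.72,0],"delta_rot": [0,0,-4],"hand": 0.5}
    - {"delta_pos": [0,0,0],"delta_rot": [0,0,0],"hand": 0.5}
    - {"delta_pos": [0,0,0],"delta_rot": [0,0,0],"hand": 0.5}
    - {"delta_pos": [0.3,0.37,0],"delta_rot": [0,0,2],"hand": 0.5}
    - {"delta_pos": [0.15,0.18,0],"delta_rot": [0,0,1],"hand": 0.5}
    - {"delta_pos": [0,0,0],"delta_rot": [0,0,0],"hand": 0.5}
    - {"delta_pos": [0,0,0],"delta_rot": [0,0,0],"hand": 0.5}
    - {"delta_pos": [0,0,0],"delta_rot": [0,0,0],"hand": 0.5}
    - {"delta_pos": [0,0,0],"delta_rot": [0,0,0],"hand": 0.5}

```text
t: 28.7
eef_pos: [0.6742, -0.0586, 0.116]
ee_rot: [-3.141, -0.018, 2.519]
force: [5.7, -2.1, 3.1]
width: 0.0141
```

```bash
python3 - <<'E'
from log import *
from h import *
s=log();print(s["t"],s["width"],s["force"],s["moment"],s["eef_pos"],s["ee_rot"])
c=np.array([.5685,.0185]);p=s["eef_pos"][:2]-c
print(np.hypot(*p),np.degrees(np.arctan2(p[1],p[0])),np.degrees(s["ee_rot"][2])-180)
im=grab_frame("wrist");cv2.imwrite("pics/w17.png",im)
E
```

```text
28.7 0.014097879129160173 [ 5.7387 -2.0839  3.0669] [-0.7713 -2.0086  0.2322] [ 0.6742 -0.0586  0.116 ] [-3.1408 -0.0181  2.5192]
0.13086593402011207 -36.09601920209238 -35.66177476064746
```

View pics/w17.png

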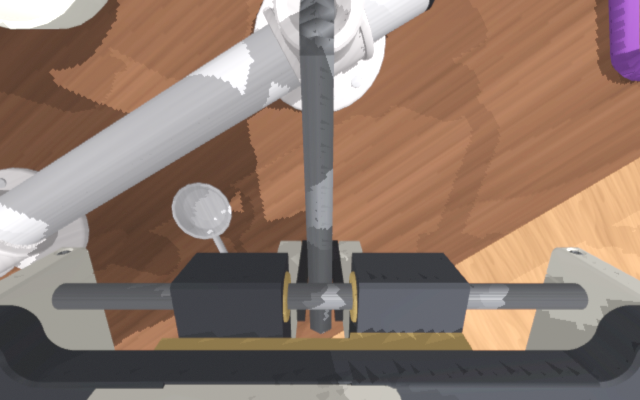

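Call:
move_arm:
  rows:
    - {"delta_pos": [0.08,-0.06,0],"delta_rot": [0,0,0],"hand": 0.5}
    - {"delta_pos": [0,0,0],"delta_rot": [0,0,0],"hand": 3}
    - {"delta_pos": [0,0,0],"delta_rot": [0,0,0],"hand": 5}
    - {"delta_pos": [0,0,0],"delta_rot": [0,0,0],"hand": 5}
    - {"delta_pos": [0,0,0],"delta_rot": [0,0,0],"hand": 5}
    - {"delta_pos": [0,0,0],"delta_rot": [0,0,0],"hand": 5}
    - {"delta_pos": [0,0,1.5],"delta_rot": [0,0,0],"hand": 5}
    - {"delta_pos": [0,0,2.5],"delta_rot": [0,0,0],"hand": 5}
    - {"delta_pos": [0.5,0,3],"delta_rot": [0,0,0],"hand": 5}
    - {"delta_pos": [1,0,3],"delta_rot": [0,0,0],"hand": 5}

```text
t: 29.75
eef_pos: [0.6885, -0.0594, 0.218]
ee_rot: [-3.141, -0.019, 2.516]
force: [0.4, 0.3, 0.4]
width: 0.0498
```

Call:
move_arm:
  rows:
    - {"delta_pos": [1.5,1.5,3],"delta_rot": [0,0,0],"hand": 5}
    - {"delta_pos": [1.5,2,2],"delta_rot": [0,0,0],"hand": 5}
    - {"delta_pos": [1,2,1],"delta_rot": [0,0,0],"hand": 5}
    - {"delta_pos": [0,3,1],"delta_rot": [0,0,0],"hand": 5}
    - {"delta_pos": [0,3,1],"delta_rot": [0,0,0],"hand": 5}
    - {"delta_pos": [0,3,1],"delta_rot": [0,0,0],"hand": 5}
    - {"delta_pos": [0,3,1],"delta_rot": [0,0,0],"hand": 5}
    - {"delta_pos": [0,3,0],"delta_rot": [0,0,0],"hand": 5}
    - {"delta_pos": [0,0,0],"delta_rot": [0,0,0],"hand": 5}
    - {"delta_pos": [0,0,0],"delta_rot": [0,0,0],"hand": 5}

```text
t: 30.75
eef_pos: [0.7287, 0.1464, 0.3163]
ee_rot: [-3.141, -0.019, 2.517]
force: [-0.1, -0.3, -0.3]
width: 0.05
```

```bash
python3 - <<'E'
from log import *
from h import *
s=log();print(s["t"],s["width"],s["force"],s["moment"],s["eef_pos"],s["ee_rot"])
for n in("wrist","scene","side"):cv2.imwrite(f"pics/{n}18.png",grab_frame(n))
a=cv2.imread("pics/scene18.png")[190:290,270:390];b=cv2.imread("pics/side18.png")[145:245,310:390]
cv2.imwrite("pics/c18.png",cv2.resize(np.hstack([a,b]),None,fx=4,fy=4,interpolation=2))
E
```

```text
30.75 0.04998176356041752 [-0.1346 -0.2972 -0.3092] [-0.1131 -0.2006 -0.0154] [0.7287 0.1464 0.3163] [-3.1409 -0.0194  2.5169]
```

View pics/c18.png

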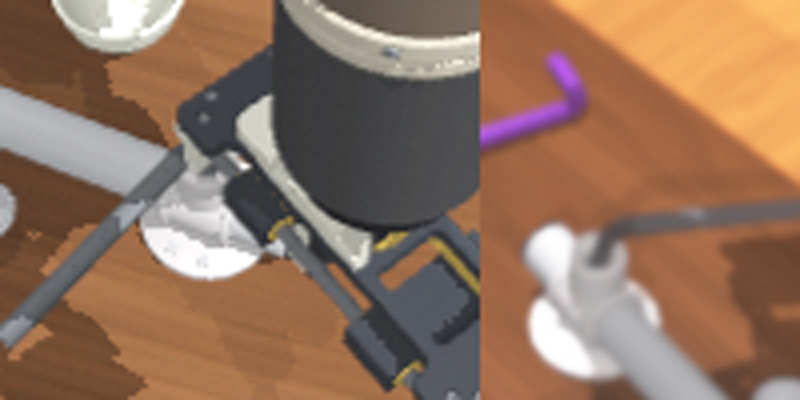

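View pics/scene18.png

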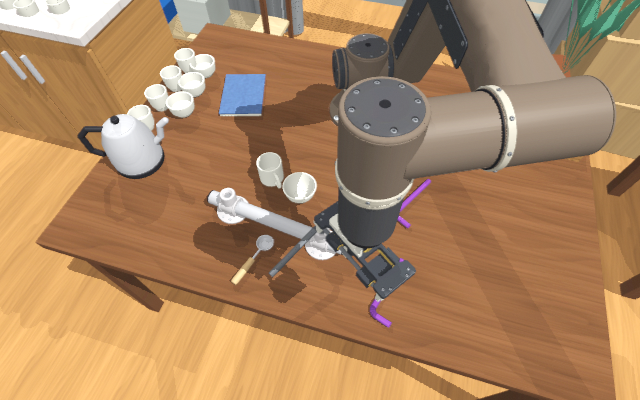

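```bash
python3 - <<'E'
import cv2
b=cv2.imread("pics/side18.png")[175:255,320:450];cv2.imwrite("pics/side18c.png",cv2.resize(b,None,fx=6,fy=6,interpolation=2))
b=cv2.imread("pics/scene18.png")[215:290,255:345];cv2.imwrite("pics/scene18c.png",cv2.resize(b,None,fx=7,fy=7,interpolation=2))
E
```

```text
(no output)
```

View pics/side18c.png

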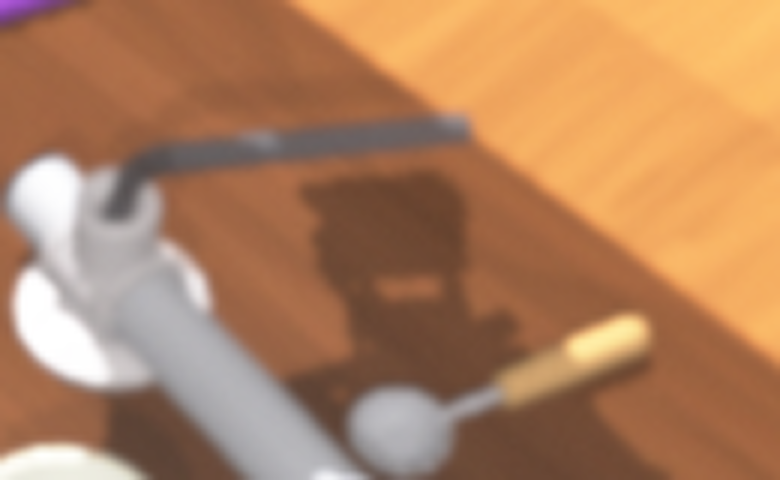

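View pics/scene18c.png

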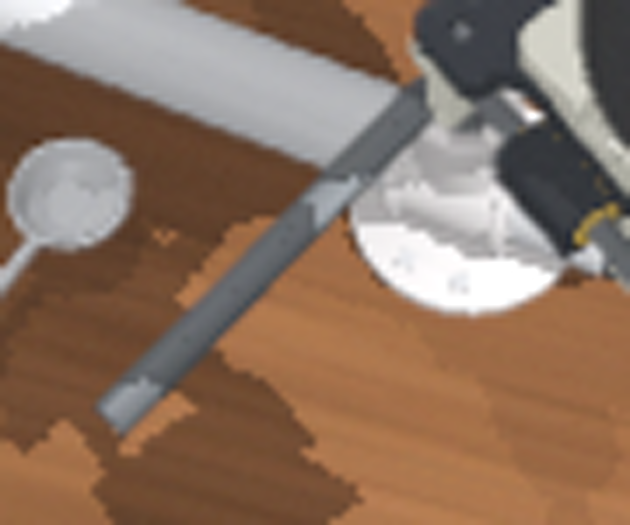

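View pics/wrist18.png

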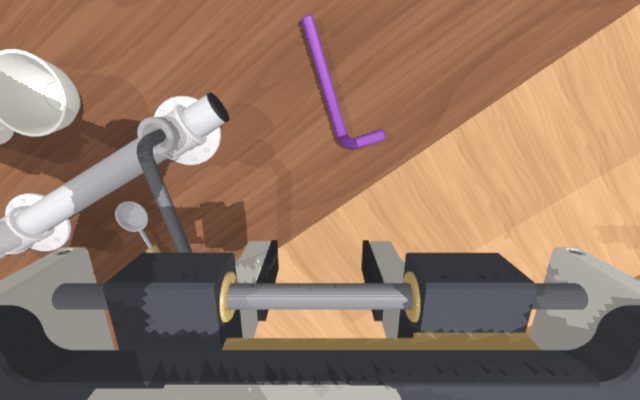

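```bash
python3 - <<'E'
from h import *
s=get_state()
S=lambda x,y:(320+x/6-.5,175+y/6-.5)
b=tri([ray("side",S(134,162)),ray("wrist",(148,142),s)]);print("bend",b)
t=tri([ray("side",S(467,127)),ray("scene",(255+113/7-.5,215+416/7-.5))]);print("tip",t)
d=t[0]-b[0];print(np.linalg.norm(d),np.degrees(np.arctan2(d[1],d[0])),np.degrees(np.arcsin(d[2]/.18)))
for z in(.116,.122,.128,.134):print(z,plane("side",S(134,162),z),(np.array(proj("side",[.5685,.0185,z]))+.5-(320,175))*6,proj("wrist",[.5685,.0185,z],s))
a=np.radians(-39);hh=np.array([np.cos(a),np.sin(a),0])
for drop,st in((5,.062),(8,.062),(8,.068),(10,.07)):
    dd=np.radians(drop);bb=np.array([.5685,.0185,st])-hh*np.sin(dd)*(.078-st)/2+.06*(hh*np.sin(dd)+np.array([0,0,np.cos(dd)]));ll=bb+.18*(hh*np.cos(dd)-np.array([0,0,np.sin(dd)]))
    print(drop,st,bb,ll,"side",[((np.array(proj("side",v))+.5-(320,175))*6).round() for v in(bb,ll)],"scene tip",((np.array(proj("scene",ll))+.5-(255,215))*7).round())
E
```

```text
bend (array([0.5751, 0.0169, 0.1164]), [np.float64(0.0018360438680281367), np.float64(0.0018360438680281367)])
tip (array([ 0.7292, -0.0691,  0.0956]), [np.float64(0.00037720653158080785), np.float64(0.00037720653158053257)])
0.1777046664181161 -29.183546266703928 -6.6182806405875825
0.116 [0.5769 0.0161 0.116 ] [118.3304 168.1543] [145.0327 137.9331]
0.122 [0.5733 0.0126 0.122 ] [118.5463 160.2915] [141.9515 138.3687]
0.128 [0.5697 0.009  0.128 ] [118.7636 152.3763] [138.7593 138.82  ]
0.134 [0.5661 0.0054 0.134 ] [118.9824 144.408 ] [135.4502 139.2878]
5 0.062 [0.572  0.0156 0.1218] [ 0.7114 -0.0972  0.1061] side [array([128., 160.]), array([487., 163.])] scene tip [ 54. 340.]
8 0.062 [0.5741 0.0139 0.1214] [ 0.7126 -0.0982  0.0964] side [array([133., 160.]), array([488., 175.])] scene tip [ 54. 353.]
8 0.068 [0.5744 0.0137 0.1274] [ 0.713  -0.0985  0.1024] side [array([134., 152.]), array([490., 167.])] scene tip [ 50. 347.]
10 0.07 [0.5761 0.0124 0.1291] [ 0.7138 -0.0992  0.0978] side [array([139., 150.]), array([491., 173.])] scene tip [ 49. 354.]
```

```bash
python3 - <<'E'
from h import *
a=cv2.imread("pics/side18.png").astype(int);b=grab_frame("side").astype(int);s0=cv2.imread("pics/side0.png").astype(int)
print("key area change",np.abs(a-b)[175:255,320:410].max(),"mug/bowl/spoon vs start",[np.abs(b-s0)[y0:y1,x0:x1].max(2).mean().round(1) for x0,y0,x1,y1 in((310,245,352,283),(330,282,365,328),(376,226,430,256))])
cv2.imwrite("pics/cmp.png",cv2.resize(np.hstack([s0[190:330,300:435],b[190:330,300:435]]).astype(np.uint8),None,fx=2.9,fy=2.9,interpolation=2))
E
```

```text
key area change 20 mug/bowl/spoon vs start [np.float64(23.2), np.float64(22.1), np.float64(33.1)]
```

View pics/cmp.png

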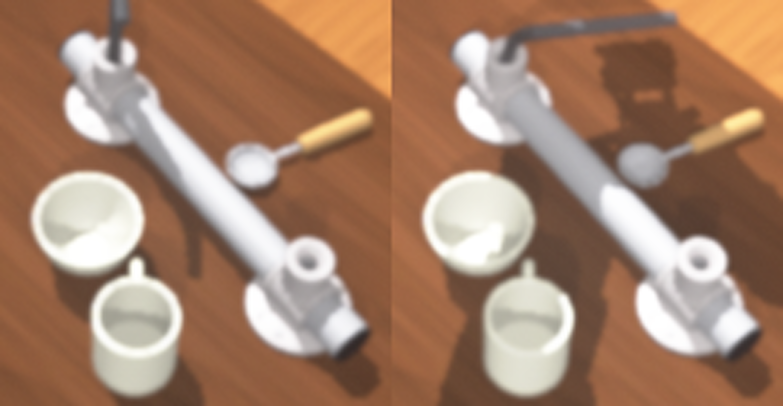

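The cups and spoon are where they were; only the shadows changed. The key rests on its short arm, and the gripper is clear of everything. Handing in.

```bash
python3 -c "
from station import *
print(get_state()['t']);print(job_done())"
```

```text
30.95
the job is handed in; nothing more can be done
None
```

I pulled the key out by its long arm, flipped it 90° and put its short arm home in the screw. Then I regripped the lever about 130 mm out and swung it about 88° clockwise. It took a steady 5–6 N sideways, so the screw was turning. I let go, backed off clear and handed in at about 31 s.

**Last checks**
- **Screw angle:** worked out from the lever sweep minus the key's play, I estimate about 80° (1.4 rad). That is above the 60° needed and below the hard stop. I could not read the screw directly.
- **Key seated:** closed fingertips lowered over the bend to 127 mm touched nothing, so the key is not standing proud. After letting go, the pictures put the bend 116–122 mm above the table. That fits the short arm on the socket floor to within a few mm.
- **Cups and spoon:** side views from before and after show the mug, bowl and spoon unmoved.
- **At rest:** the force reading was about zero. Two side pictures a moment apart showed only a small brightness difference around the key.

**What disagreed**
- **Droop:** the key hangs about 6–7°, against the 5° in the description.
- **First insertion:** pressing harder after first contact tilted the key in the grip, so I could not be sure it was home. I let go, regripped and pressed again, which tilted it too; the fingertip check settled it.
- **Lever after release:** it lay about 7–10° back from where I had pushed it. That is within the key's play in the socket, so I don't believe the screw turned back.

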